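Unmould the mini loaves and tag the bread tray

ROBOT

A 6-joint arm with a two-finger parallel gripper is mounted at the origin on the work surface. World frame = base frame: x ahead of the robot, y to its left, z up, the work surface at z = 0. Lengths are in m, angles in rad, forces in N, time in s.
With the tool pointing down it reaches from about 0.35 to 0.975 m from the base axis. Payload 4.9 kg.
Tool frame: the origin (TCP) lies between the finger pads, 19 mm behind the fingertips; this is the grasp point; z points along the fingers, y is the line along which they close (so a half turn about z gives the same grasp; the last joint's range is limited). The gripper opens to 85 mm and grips with 20 to 120 N. Pads are 22 mm wide; open, the fingers measure 114 mm over their backs; the gripper's body (76 mm by 85 mm) begins 54 mm behind the grasp point. The pads swing forward as they close: fully open they stand 13 mm farther back than shut.
Start: joints at [1.11, 0.053, 1.613, -0, 1.476, -0.119], TCP at [0.209, 0.589, 0.25] pointing down, gripper open.
Joint ranges: [-3.01, 3.01], [-1.01, 2.22], [0.06, 2.58], [-1.02, 4.17], [0.09, 2.62], [-3.14, 3.14]. Speed limits (rad/s): [2.57, 2.57, 3.14, 3.14, 3.14, 3.14].

INTERFACE

Orientations are given as a unit quaternion [w, x, y, z].
In Python, from plant import manip gives the robot as it stands.
- The arm moves only by the tool send_rows, never from a script. Its argument "increments" is a list of rows, each an object of numbers: "claw": the closure, from -1 (fully open) to 1 (shut); "dx", "dy", "dz": the shift along the tool's x, y, z in units of 0.5 m (1.0 is 0.5 m); "yaw": the turn about the tool's z in units of 1.5 rad (1.0 is 1.5 rad). A call has 1 to 20 rows; each row is the pose to reach, as a shift and turn from the pose commanded when the call began, along the tool's axes at that moment; what a row does not reach only later rows make up. A row lasts 1/8 s, in which the tool goes at most 62.5 mm and 10.7 degrees, less where a joint would pass 70% of its speed; a pose out of reach is approached as far as the arm can. A call with a number of a shift or a turn outside -1 to 1 is refused whole. A call with a gripper value outside its range is refused whole. The fingers move at their own pace and stop on an object; the grip force is fixed at half the most. Time passes only in rows, so rows that repeat a pose let the fingers close. It gives the time, the measured TCP pose, the force, the opening and the grip force at its end, in the units of the state.
- manip.state(): the state, without advancing time (a new reading comes with each control period).
- manip.grab_frame(name): name is "scene" or "top" or "wrist"; returns the picture (420x560x3 uint8, red, green, blue); there is no depth.
- manip.camera_params(name): a dict with "camera_matrix" (3x3 intrinsics, pixels), "extrinsics" (4x4, takes a point from world to camera coordinates); the wrist camera has in their place "tool_from_camera" (4x4, takes a point from camera to tool coordinates, whose origin is the TCP and whose axes are the flange's). Camera axes: x right, y down, z forward; pixel columns grow to the right and rows downward; lengths in m; the calibration is good to about 2 mm. A picture is of the moment at which its call begins: read the wrist's pose just before it. camera_params takes no time and is no camera call.
- manip.job_done(): hands the job in; it is judged then, once.
The state is a dict: "time": time; "joint_pos": joint angles; "joint_vel": joint speeds; "joint_efforts": joint torques, N m; "tool_pos": TCP position; "tool_rot": TCP orientation; "contact_force": force on the tool from outside, world axes, zero at the start; "ft_torque": the same for the moment, N m; "gripper_width": opening from 0.0 (shut) to 1.0 (fully open); "grasp_force": force on a finger pad.
Only numpy, scipy, OpenCV 4.12 (cv2) and the standard library are available. Lean on these libraries where they do the work, as an engineer would, in place of code of your own. Each camera call takes 0.05 s, during which the arm holds its last target. There are 200 camera calls.

TASK

Check that the loaf tin has cooled: hold the infrared thermometer still for a good second with its lens about 10 cm from the round spot on the tin's upright lug, pointing at the middle of it, and lay it back on its cork mat. Then lift every mini loaf out of the tin and stand it the right way up on the floor of the wooden bread tray, and when all are in, clip both tag clips from the rack upright onto the top edge of the tray's upright board, pushed well down and gripping it. Leave the other crockery where it is.

Things in the scene. Friction and masses are not known exactly. Their poses are not given: they have to be found in the camera images.
- tin: dark steel loaf tin, fixed, 155 (x) x 172 (y) x 30 mm high, with four cavities 42 (x) x 70 (y) x 24 deep, floors 6 mm above the table, centred at x = +-40, y = +-41 mm. Origin: centre of the underside. An upright lug 70 wide x 125 mm high x 6 thick stands at its +y edge, its face (y=+86 mm) looking over the tin toward -y
- spot (a point): centre of the round measuring spot (white ring 40 mm across, black centre) on the lug's face that looks to the tin's -y; 95 mm above the table; axes parallel to the tin's
- loaf1: mini loaf cake, rigid brown bar 64 long x 36 wide x 44 mm high, 90 g, rounded top; upright sides up to 36 mm. Origin: centre of its underside; x along its length. 2 to 4 loaves are present (others None), each starting in a cavity of the tin with its length along the tin's y, 20 mm proud of the tin, 3 mm play all round. May get knocked
- loaf2: mini loaf cake, rigid brown bar 64 long x 36 wide x 44 mm high, 90 g, rounded top; upright sides up to 36 mm. Origin: centre of its underside; x along its length. 2 to 4 loaves are present (others None), each starting in a cavity of the tin with its length along the tin's y, 20 mm proud of the tin, 3 mm play all round. May get knocked
- loaf3: mini loaf cake, rigid brown bar 64 long x 36 wide x 44 mm high, 90 g, rounded top; upright sides up to 36 mm. Origin: centre of its underside; x along its length. 2 to 4 loaves are present (others None), each starting in a cavity of the tin with its length along the tin's y, 20 mm proud of the tin, 3 mm play all round. May get knocked
- loaf4: mini loaf cake, rigid brown bar 64 long x 36 wide x 44 mm high, 90 g, rounded top; upright sides up to 36 mm. Origin: centre of its underside; x along its length. 2 to 4 loaves are present (others None), each starting in a cavity of the tin with its length along the tin's y, 20 mm proud of the tin, 3 mm play all round. May get knocked
- tray: pale wooden bread tray, fixed, 190 (x) x 180 mm (y), floor 8 mm thick, rims 6 mm thick and 18 mm high on three sides, and at its +x edge an upright board 8 mm thick (x 87 to 95 mm), 180 long, top edge 75 mm above the table. Origin: centre of the underside
- board_top (a point): middle of the top edge of the tray's upright board, 75 mm above the table; the board runs along the tray's y and is 8 mm thick along the tray's x; axes parallel to the tray's
- rack: wooden clip rack, fixed: base 170 x 60 x 12 mm with an upright strip 8 mm thick along its x, top 62 mm above the table; the two clips sit astride it at x = -42 and +42 mm, jaw tips 32 mm above the table. Origin: centre of the underside
- clip1: sprung tag clip like a big clothes peg, 96 mm tall, 65 g, jaws down, starts astride the rack's strip. Origin: in the mouth, level with the jaw tips; z up, y the opening direction, x along the hinge pin (22 wide). Fixed arm: flat upright bar y -10 to -2 mm, full height, with a white tag 40 wide on the jaw (z 2 to 38, out to y=-13). Sprung arm: pivot at y=0, z=46; round jaw tip z 0 to 8
- clip2: sprung tag clip like a big clothes peg, 96 mm tall, 65 g, jaws down, starts astride the rack's strip. Origin: in the mouth, level with the jaw tips; z up, y the opening direction, x along the hinge pin (22 wide). Fixed arm: flat upright bar y -10 to -2 mm, full height, with a white tag 40 wide on the jaw (z 2 to 38, out to y=-13). Sprung arm: pivot at y=0, z=46; round jaw tip z 0 to 8
- clip1_grip (a point): where to pinch the clip, TCP here (x=y=0, z=78 mm of the clip), from above, closing along its y. Unsqueezed handle faces: y=-10 and, splayed, y=+23 here, +31 at the top (z=96). Squeeze with 20 to 30 N (spring: about 12 N) to the end stop: handles parallel, 20 mm over all (y -10 to +10), and carry it squeezed. Opening the fingers lets it snap shut
- clip2_grip (a point): where to pinch the clip, TCP here (x=y=0, z=78 mm of the clip), from above, closing along its y. Unsqueezed handle faces: y=-10 and, splayed, y=+23 here, +31 at the top (z=96). Squeeze with 20 to 30 N (spring: about 12 N) to the end stop: handles parallel, 20 mm over all (y -10 to +10), and carry it squeezed. Opening the fingers lets it snap shut
- clip1_jaw (a joint): opening angle of the clip's sprung arm, rad: 0 shut (4 mm gap), about 0.10 gripping an 8 mm board, 0.45 at the end stop, where the mouth is open from the fixed jaw's face y=-2 mm to y=+20 at the tips and y=+12 at z=30; the throat ends at z=42. On a board the fixed jaw lies flat against one face
- clip2_jaw (a joint): opening angle of the clip's sprung arm, rad: 0 shut (4 mm gap), about 0.10 gripping an 8 mm board, 0.45 at the end stop, where the mouth is open from the fixed jaw's face y=-2 mm to y=+20 at the tips and y=+12 at z=30; the throat ends at z=42. On a board the fixed jaw lies flat against one face
- mat: cork mat, fixed, 180 (x) x 110 (y) x 6 mm, the thermometer's place. Origin: centre of the underside
- thermometer: hand-held infrared thermometer lying flat, 140 g: grey body 105 long x 30 wide x 32 mm high (x -70 to +35) and a black round nose 26 mm across to x=+85 mm, ending in the lens. Origin: underside, below about the centre of mass; x is the way it looks, z up; its line of sight runs along x, 16 mm above the underside. May be knocked about: look again
- mug: white mug, bystander; leave it where it is
- bowl: white bowl, bystander; leave it where it is
- plate: small blue plate, bystander; leave it where it is
- jar: amber jar, bystander; leave it where it is
- bottle: green bottle, bystander; leave it where it is
- can: small steel can 50 mm high, bystander; leave it where it is
- spoon: spoon with a wooden handle, bystander; leave it where it is

How it is judged:
By the outcome, as a careful person would: the job done as asked, in the order asked, and still so for the second after the job is handed in, with the robot touching nothing.
Of loaf1, loaf2, loaf3, loaf4 only 2 to 4 are there at a start; the rules pass over those that are not, and their reading is None.
At some moment in a run one of thermometer, loaf1, loaf2, loaf3, loaf4 may be knocked a few centimetres aside while the robot is not near it.
It also fails if it takes over 210 s, if anything falls off the work surface, if the arm or the gripper's body presses on something with over 40 N, if the wrist force passes 120 N, or if a joint passes its speed limit or range.

## Working session

There is one attempt and no reset: what is moved stays moved. The work goes in short steps, Python scripts to look and compute and a tool call to move; the robot and the scene stay as the last step left them, time stands still between calls to the robot, and variables do not carry over. Pictures are saved under pics/ and viewed, at most 14 in all, crops included, and the job is handed in when it is done.

Besides the shell and the picture viewer there is one more tool, called after ">>>" by a JSON object that holds its "op" and its "data". send_rows: Moves the arm, as the interface text tells. Shifts and turns lie within -1 to 1; 1 stands for 0.5 m of shift or 1.5 rad of turn. Its arguments: {"type":"object","properties":{"increments":{"type":"array","items":{"type":"object","properties":{"claw":{"type":"number"},"dx":{"type":"number"},"dy":{"type":"number"},"dz":{"type":"number"},"yaw":{"type":"number"}}}}},"required":["increments"]}

```bash
mkdir -p pics; ls
cat > h.py <<'E'
import numpy as np, cv2
from plant import manip
def snap(n,f):
    im=manip.grab_frame(n); cv2.imwrite(f'pics/{f}.png',cv2.cvtColor(im,cv2.COLOR_RGB2BGR)); return im
E
python3 - <<'E'
from h import *
s=manip.state(); print(s)
for n in ('top','scene'):
    snap(n,n+'0'); p=manip.camera_params(n); print(n,np.round(p['camera_matrix'],1).tolist(),np.round(p['extrinsics'],4).tolist())
print(manip.camera_params('wrist'))
E
```

```text
pics
{'time': 0.0, 'joint_pos': array([ 1.10997969e+00,  5.33687881e-02,  1.61429814e+00,  2.29673715e-05,
        1.47600008e+00, -1.18980163e-01]), 'joint_vel': array([-3.22568705e-04,  3.28300972e-04,  6.76516663e-05, -2.03505236e-03,
        1.36897308e-03,  8.53093944e-05]), 'joint_efforts': array([-1.71230590e-04, -3.93691134e+01, -3.70174062e+01, -2.07357944e-04,
        7.12971363e-03, -7.77281429e-06]), 'tool_pos': array([0.20923112, 0.58831584, 0.24875311]), 'tool_rot': array([-3.07436943e-04,  1.70088269e-01,  9.85428285e-01, -9.90633847e-04]), 'contact_force': array([-0.40782346,  0.47461905,  0.36413151]), 'ft_torque': array([ 0.01143451, -0.0216423 ,  0.01981705]), 'grasp_force': 0.0, 'gripper_width': 0.9983924178810992}
top [[417.2, 0.0, 277.4], [0.0, 417.2, 205.0], [0.0, 0.0, 1.0]] [[0.005, -1.0, 0.0023, 0.0129], [-0.9953, -0.0052, -0.0964, 0.5283], [0.0964, -0.0018, -0.9953, 1.2377], [0.0, 0.0, 0.0, 1.0]]
scene [[438.2, 0.0, 286.5], [0.0, 438.2, 204.9], [0.0, 0.0, 1.0]] [[-0.0538, 0.9985, 0.0083, 0.0015], [0.8129, 0.0487, -0.5804, -0.3957], [-0.5799, -0.0245, -0.8143, 1.4693], [0.0, 0.0, 0.0, 1.0]]
{'camera_matrix': array([[359.16222498,   0.        , 276.02768977],
       [  0.        , 359.16222498, 209.03673389],
       [  0.        ,   0.        ,   1.        ]]), 'tool_from_camera': array([[-1.10539500e-03, -9.47121985e-01, -3.20871817e-01,
         8.30354294e-02],
       [ 9.99998089e-01, -1.56437576e-03,  1.17262336e-03,
         6.57232151e-04],
       [-1.61258146e-03, -3.20869907e-01,  9.47121905e-01,
        -1.23290742e-01],
       [ 0.00000000e+00,  0.00000000e+00,  0.00000000e+00,
         1.00000000e+00]])}
```

View pics/top0.png

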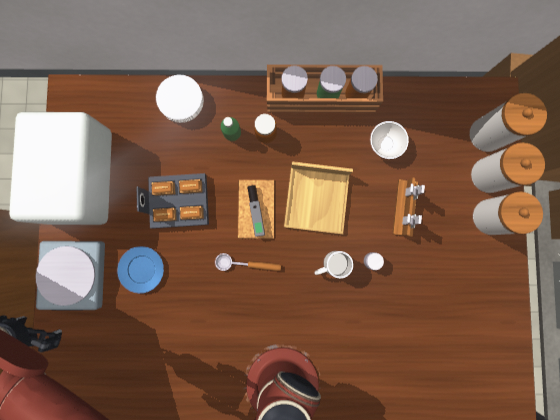

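View pics/scene0.png

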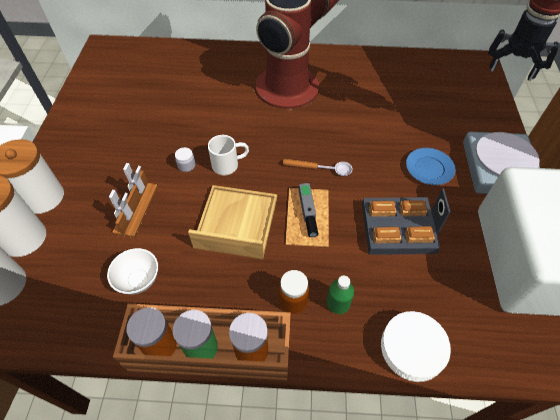

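The top view shows all four loaves in the tin at (178,200), with the lug on its left at (142,200), which is world +y. The thermometer lies on the mat at (256,210) with its nose up (+x). The tray is at (318,200) with its board at the top edge, and the rack is at (405,208) with two clips at (413,190) and (411,219).

```bash
cat >> h.py <<'E'
from scipy.spatial.transform import Rotation as Rn
def T_tool(s=None):
    s=s or manip.state(); q=s['tool_rot']; T=np.eye(4)
    T[:3,:3]=Rn.from_quat([q[1],q[2],q[3],q[0]]).as_matrix(); T[:3,3]=s['tool_pos']; return T
def cam(n,s=None):
    p=manip.camera_params(n)
    M=T_tool(s)@p['tool_from_camera'] if n=='wrist' else np.linalg.inv(p['extrinsics'])
    return p['camera_matrix'],M
def px2w(uv,z,KM):
    K,M=KM; uv=np.atleast_2d(uv).astype(float)
    d=np.c_[uv,np.ones(len(uv))]@np.linalg.inv(K).T@M[:3,:3].T; o=M[:3,3]
    return o+d*((z-o[2])/d[:,2])[:,None]
def w2px(P,KM):
    K,M=KM; c=(np.atleast_2d(P)-M[:3,3])@M[:3,:3]; c=c@K.T; return c[:,:2]/c[:,2:]
def go(xyz,ang=None):
    """print units to bring TCP to xyz and the closing line (tool y) to world angle ang (deg, mod 180)"""
    T=T_tool(); d=T[:3,:3].T@(np.array(xyz)-T[:3,3]); a=np.degrees(np.arctan2(T[1,1],T[0,1]))
    t=0 if ang is None else (ang-a+90)%180-90
    print('dx %.4f dy %.4f dz %.4f yaw %.4f (%.1f deg) j6 %.2f'%(*(d/.5),-np.radians(t)/1.5,t,manip.state()['joint_pos'][5]))
def where():
    s=manip.state(); T=T_tool(s); print('t %.2f'%s['time'],'pos',s['tool_pos'].round(4),'yang %.2f'%np.degrees(np.arctan2(T[1,1],T[0,1])),'F',s['contact_force'].round(1),'w %.3f g %.1f'%(s['gripper_width'],s['grasp_force']))
E
python3 - <<'E'
from h import *
KM=cam('top')
for n,uv,z in [('therm nose tip',(252,186),.022),('therm tail',(259,236),.03),('mat c',(256,210),.006),('tin tl',(150,178),.03),('tin br',(208,226),.03),('tin tr',(206,174),.03),('lug',(142,200),.1),('tray',(318,200),.01),('rack',(403,208),.01),('clip a',(414,190),.12),('clip b',(412,219),.12),('mug',(338,265),.08),('spoon',(250,265),0),('bottle',(230,122),.15),('jar',(265,123),.08)]:
    print(n,px2w(uv,z,KM)[0].round(3))
T=T_tool();print(T[:3,:3].round(2))
go([.47,.05,.25],0)
E
```

```text
therm nose tip [0.586 0.093 0.022]
therm tail [0.434 0.07  0.03 ]
mat c [0.514 0.081 0.006]
tin tl [0.608 0.403 0.03 ]
tin br [0.463 0.224 0.03 ]
tin tr [0.621 0.233 0.03 ]
lug [0.533 0.402 0.1  ]
tray [ 0.546 -0.109  0.01 ]
rack [ 0.523 -0.369  0.01 ]
clip a [ 0.563 -0.368  0.12 ]
clip b [ 0.482 -0.36   0.12 ]
mug [ 0.352 -0.158  0.08 ]
spoon [0.347 0.098 0.   ]
bottle [0.747 0.149 0.15 ]
jar [0.766 0.054 0.08 ]
[[-0.94  0.34 -0.  ]
 [ 0.34  0.94 -0.  ]
 [ 0.   -0.   -1.  ]]
dx -0.8522 dy -0.8397 dz -0.0009 yaw 0.8193 (-70.4 deg) j6 -0.12
```

Run:
```python
from h import *
go([.47,.17,.32],90)
```

```text
dx -0.7718 dy -0.6138 dz -0.1413 yaw -0.2279 (19.6 deg) j6 -0.12
```

>>> {"op": "send_rows", "data": {"increments": [{"dx": -0.772, "dy": -0.614, "dz": -0.14, "yaw": -0.228, "claw": -1}, {"dx": -0.772, "dy": -0.614, "dz": -0.14, "yaw": -0.228, "claw": -1}, {"dx": -0.772, "dy": -0.614, "dz": -0.14, "yaw": -0.228, "claw": -1}, {"dx": -0.772, "dy": -0.614, "dz": -0.14, "yaw": -0.228, "claw": -1}, {"dx": -0.772, "dy": -0.614, "dz": -0.14, "yaw": -0.228, "claw": -1}, {"dx": -0.772, "dy": -0.614, "dz": -0.14, "yaw": -0.228, "claw": -1}, {"dx": -0.772, "dy": -0.614, "dz": -0.14, "yaw": -0.228, "claw": -1}, {"dx": -0.772, "dy": -0.614, "dz": -0.14, "yaw": -0.228, "claw": -1}, {"dx": -0.772, "dy": -0.614, "dz": -0.14, "yaw": -0.228, "claw": -1}, {"dx": -0.772, "dy": -0.614, "dz": -0.14, "yaw": -0.228, "claw": -1}, {"dx": -0.772, "dy": -0.614, "dz": -0.14, "yaw": -0.228, "claw": -1}, {"dx": -0.772, "dy": -0.614, "dz": -0.14, "yaw": -0.228, "claw": -1}]}}

```text
time: 1.6
tool_pos: [0.4696, 0.1713, 0.3197]
tool_rot: [-0.0, -0.001, 1.0, 0.0]
contact_force: [0.5, -0.8, -0.1]
gripper_width: 1.002
grasp_force: 0.0
```

Run:
```python
from h import *
where(); im=snap('wrist','w1')
import pickle; s=manip.state(); pickle.dump(s,open('w1.pkl','wb'))
```

```text
t 1.60 pos [0.4696 0.1713 0.3197] yang 90.14 F [ 0.5 -0.8 -0.1] w 1.002 g 0.0
```

View pics/w1.png

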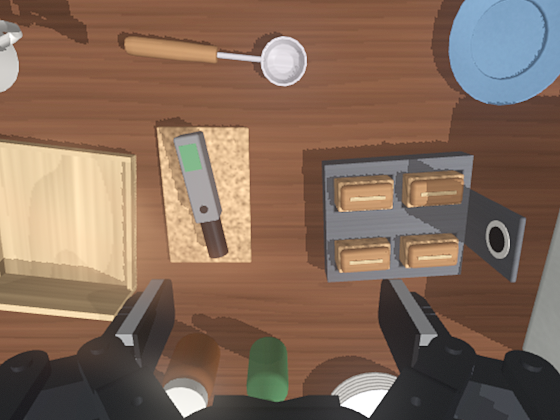

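The wrist view shows the thermometer's grey body from (190,135) to (210,222), with its nose end at (221,255). The tin's corners are about (323,163), (472,153), (460,275) and (328,281), and the ring's centre is at (497,239).

Run:
```python
from h import *
import pickle; s=pickle.load(open('w1.pkl','rb')); KM=cam('wrist',s)
im=cv2.imread('pics/w1.png'); hsv=cv2.cvtColor(im,cv2.COLOR_BGR2HSV)
print([hsv[r,c].tolist() for r,c in [(200,196),(240,216),(155,190),(170,335),(245,165),(215,485),(239,486),(150,300)]])
# thermometer incl. nose on mat
roi=np.zeros(im.shape[:2],np.uint8); roi[128:262,168:248]=255
m=((hsv[...,1]<70)|(hsv[...,2]<75)|((hsv[...,0]>45)&(hsv[...,0]<85))).astype(np.uint8)*255&roi
m=cv2.morphologyEx(m,cv2.MORPH_OPEN,np.ones((3,3))); m=cv2.morphologyEx(m,cv2.MORPH_CLOSE,np.ones((5,5)))
c=max(cv2.findContours(m,0,2)[0],key=cv2.contourArea)[:,0,:]
P=px2w(c,.030,KM)[:,:2]
r=cv2.minAreaRect(P.astype(np.float32)*1000); print('therm',r)
# body only: grey + green
m2=((hsv[...,2]>75)).astype(np.uint8)*255&m
c2=max(cv2.findContours(m2,0,2)[0],key=cv2.contourArea)[:,0,:]
print('body',cv2.minAreaRect((px2w(c2,.036,KM)[:,:2]*1000).astype(np.float32)))
for uv in [(178,140),(203,133),(193,223),(220,215)]: print('bc',px2w(uv,.038,KM)[0].round(4))
for uv in [(213,256),(227,251)]: print('nose',px2w(uv,.022,KM)[0].round(4))
for uv in [(323,163),(472,153),(460,275),(328,281)]: print('tin',px2w(uv,.03,KM)[0].round(4))
# ring: white
m=((hsv[...,2]>120)&(hsv[...,1]<60)).astype(np.uint8)*255; roi[:]=0; roi[205:275,475:520]=255
c=max(cv2.findContours(m&roi,0,2)[0],key=cv2.contourArea); e=cv2.fitEllipse(c); print(e, 'spot',px2w(e[0],.095,KM)[0].round(4))
for n,z in (('mat',.006),):
    for uv in [(157,127),(249,127),(252,262),(170,262)]: print(n,px2w(uv,z,KM)[0].round(4))
# loaves: light top stripe/brown
roi[:]=0; roi[150:282,320:472]=255
m=((hsv[...,1]>90)&(hsv[...,2]>80)).astype(np.uint8)*255&roi
for c in cv2.findContours(m,0,2)[0]:
    if cv2.contourArea(c)>400: b=cv2.boundingRect(c); print('loaf',b,px2w((b[0]+b[2]/2,b[1]+b[3]/2),.045,KM)[0].round(4))
o=im.copy(); cv2.imwrite('pics/m.png',m2)
```

```text
[[174, 8, 170], [6, 49, 110], [65, 72, 183], [126, 10, 132], [12, 115, 169], [140, 12, 63], [15, 11, 141], [11, 123, 153]]
therm ((508.7662353515625, 84.51380920410156), (147.00485229492188, 35.67508316040039), 10.341121673583984)
body ((506.9967346191406, 85.78153991699219), (144.86976623535156, 35.15694808959961), 10.341105461120605)
bc [0.4429 0.0629 0.038 ]
bc [0.4352 0.0913 0.038 ]
bc [0.5422 0.0724 0.038 ]
bc [0.5319 0.1055 0.038 ]
nose [0.594 0.091 0.022]
nose [0.5869 0.1095 0.022 ]
tin [0.4704 0.2272 0.03  ]
tin [0.4586 0.3987 0.03  ]
tin [0.6171 0.4111 0.03  ]
tin [0.626  0.2404 0.03  ]
((497.53582763671875, 239.06997680664062), (22.73077392578125, 38.04549026489258), 169.74537658691406) spot [0.5383 0.406  0.095 ]
mat [0.432  0.0306 0.006 ]
mat [0.4319 0.1403 0.006 ]
mat [0.6108 0.1402 0.006 ]
mat [0.6109 0.0293 0.006 ]
loaf (402, 244, 70, 38) [0.5921 0.3713 0.045 ]
loaf (335, 238, 55, 34) [0.5813 0.2784 0.045 ]
loaf (400, 234, 58, 34) [0.5758 0.3592 0.045 ]
loaf (334, 175, 60, 37) [0.5029 0.274  0.045 ]
loaf (402, 171, 62, 36) [0.4975 0.3529 0.045 ]
loaf (320, 150, 152, 132) [0.5305 0.314  0.045 ]
```

Run:
```python
from h import *
where(); go([.508,.0875,.032],98.5)
```

```text
t 1.65 pos [0.4697 0.1712 0.3198] yang 90.13 F [ 0.2 -0.8 -0.6] w 0.999 g 0.0
dx -0.0764 dy -0.1676 dz 0.5756 yaw -0.0974 (8.4 deg) j6 -1.37
```

>>> {"op": "send_rows", "data": {"increments": [{"dx": -0.076, "dy": -0.168, "dz": 0.2, "yaw": 0.95, "claw": -1}, {"dx": -0.076, "dy": -0.168, "dz": 0.2, "yaw": 0.95, "claw": -1}, {"dx": -0.076, "dy": -0.168, "dz": 0.2, "yaw": 0.95, "claw": -1}, {"dx": -0.076, "dy": -0.168, "dz": 0.2, "yaw": 0.95, "claw": -1}, {"dx": -0.076, "dy": -0.168, "dz": 0.2, "yaw": 0.95, "claw": -1}, {"dx": -0.076, "dy": -0.168, "dz": 0.2, "yaw": 0.95, "claw": -1}, {"dx": -0.076, "dy": -0.168, "dz": 0.2, "yaw": 0.95, "claw": -1}, {"dx": -0.076, "dy": -0.168, "dz": 0.2, "yaw": 0.95, "claw": -1}, {"dx": -0.076, "dy": -0.168, "dz": 0.2, "yaw": 0.95, "claw": -1}]}}

```text
time: 2.78
tool_pos: [0.5081, 0.0868, 0.22]
tool_rot: [-0.0, 0.653, 0.758, -0.0]
contact_force: [-0.3, 0.2, 0.2]
gripper_width: 1.001
grasp_force: 0.0
```

Run:
```python
from h import *
where(); go([.508,.0875,.12],98.5)
```

```text
t 2.77 pos [0.5081 0.0868 0.22  ] yang 8.50 F [-0.3  0.2  0.2] w 1.001 g 0.0
dx 0.0014 dy 0.0000 dz 0.2000 yaw -1.0472 (90.0 deg) j6 -0.12
```

>>> {"op": "send_rows", "data": {"increments": [{"dx": 0.001, "dy": 0, "dz": 0.1, "yaw": 1.0}, {"dx": 0.001, "dy": 0, "dz": 0.1, "yaw": 1.0}, {"dx": 0.001, "dy": 0, "dz": 0.1, "yaw": 1.0}, {"dx": 0.001, "dy": 0, "dz": 0.1, "yaw": 1.0}, {"dx": 0.001, "dy": 0, "dz": 0.1, "yaw": 1.0}, {"dx": 0.001, "dy": 0, "dz": 0.1, "yaw": 1.0}, {"dx": 0.001, "dy": 0, "dz": 0.1, "yaw": 1.0}, {"dx": 0.001, "dy": 0, "dz": 0.1, "yaw": 1.0}, {"dx": 0.001, "dy": 0, "dz": 0.1, "yaw": 1.0}]}}

```text
invalid input
```

Run:
```python
from h import *
where(); go([.508,.0875,.032],98.5); im=snap('wrist','w2')
KM=cam('wrist'); hsv=cv2.cvtColor(im,cv2.COLOR_RGB2HSV)
# grey body + dark nose against cork
m=((hsv[...,1]<75)&(hsv[...,2]>80)).astype(np.uint8)*255
u=w2px([.505,.085,.038],KM)[0].astype(int); print(u)
roi=np.zeros_like(m); cv2.rectangle(roi,tuple(int(v) for v in u-[70,150]),tuple(int(v) for v in u+[70,150]),255,-1)
m&=roi
for c in cv2.findContours(m,0,2)[0]:
    if cv2.contourArea(c)>1500: print('body',cv2.minAreaRect((px2w(c[:,0,:],.038,KM)[:,:2]*1000).astype(np.float32)))
```

```text
t 2.77 pos [0.5081 0.0868 0.22  ] yang 8.50 F [-0.3  0.2  0.2] w 1.001 g 0.0
dx 0.0014 dy 0.0000 dz 0.3760 yaw -1.0472 (90.0 deg) j6 -0.12
[272 189]
body ((503.8337097167969, 85.9067153930664), (125.04850769042969, 35.10506820678711), 10.396364212036133)
```

View pics/w2.png

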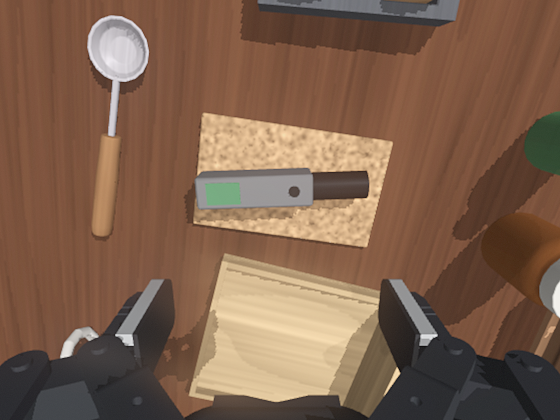

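The wrist image shows the thermometer's body from (197,190) to (312,186) and the nose tip at (368,185), all lying undisturbed on the mat.

Run:
```python
from h import *
KM=cam('wrist')
a=px2w([(203,173),(309,169)],.038,KM); b=px2w([(200,208),(312,201)],.038,KM); n=px2w([(313,186),(368,184.5)],.022,KM)
for q in (a,b,n): d=q[1]-q[0]; print(q[:,:2].round(4).tolist(),np.degrees(np.arctan2(d[1],d[0])).round(1))
```

```text
[[0.4436, 0.0908], [0.5339, 0.1078]] 10.7
[[0.4436, 0.0584], [0.5417, 0.0796]] 12.2
[[0.5424, 0.0893], [0.5924, 0.0982]] 10.1
```

>>> {"op": "send_rows", "data": {"increments": [{"dx": 0.001, "dy": 0, "dz": 0.1, "yaw": 1.0, "claw": -1}, {"dx": 0.001, "dy": 0, "dz": 0.1, "yaw": 1.0, "claw": -1}, {"dx": 0.001, "dy": 0, "dz": 0.1, "yaw": 1.0, "claw": -1}, {"dx": 0.001, "dy": 0, "dz": 0.1, "yaw": 1.0, "claw": -1}, {"dx": 0.001, "dy": 0, "dz": 0.1, "yaw": 1.0, "claw": -1}, {"dx": 0.001, "dy": 0, "dz": 0.1, "yaw": 1.0, "claw": -1}, {"dx": 0.001, "dy": 0, "dz": 0.1, "yaw": 1.0, "claw": -1}, {"dx": 0.001, "dy": 0, "dz": 0.1, "yaw": 1.0, "claw": -1}, {"dx": 0.001, "dy": 0, "dz": 0.1, "yaw": 1.0, "claw": -1}]}}

```text
time: 3.95
tool_pos: [0.5081, 0.0869, 0.17]
tool_rot: [0.0, 0.994, 0.11, -0.0]
contact_force: [0.3, -0.3, 0.4]
gripper_width: 0.997
grasp_force: 0.0
```

Run:
```python
from h import *
where(); go([.508,.0875,.032],98.5)
```

```text
t 3.95 pos [0.5081 0.0869 0.17  ] yang -77.36 F [ 0.3 -0.3  0.4] w 0.997 g 0.0
dx -0.0000 dy -0.0012 dz 0.2760 yaw 0.0482 (-4.1 deg) j6 1.38
```

>>> {"op": "send_rows", "data": {"increments": [{"dx": 0, "dy": 0.001, "dz": 0.15, "yaw": 0.027, "claw": -1}, {"dx": 0, "dy": 0.001, "dz": 0.2, "yaw": 0.027, "claw": -1}, {"dx": 0, "dy": 0.001, "dz": 0.276, "yaw": 0.027, "claw": -1}, {"dx": 0, "dy": 0.001, "dz": 0.276, "yaw": 0.027, "claw": -1}, {"dx": 0, "dy": 0.001, "dz": 0.276, "yaw": 0.027, "claw": 1}, {"dx": 0, "dy": 0.001, "dz": 0.276, "yaw": 0.027, "claw": 1}, {"dx": 0, "dy": 0.001, "dz": 0.276, "yaw": 0.027, "claw": 1}, {"dx": 0, "dy": 0.001, "dz": 0.276, "yaw": 0.027, "claw": 1}, {"dx": 0, "dy": 0.001, "dz": 0.276, "yaw": 0.027, "claw": 1}, {"dx": 0, "dy": 0.001, "dz": 0.276, "yaw": 0.027, "claw": 1}, {"dx": 0, "dy": 0.001, "dz": 0.276, "yaw": 0.027, "claw": 1}, {"dx": 0, "dy": 0.001, "dz": 0.276, "yaw": 0.027, "claw": 1}]}}

```text
time: 5.45
tool_pos: [0.51, 0.0862, 0.034]
tool_rot: [0.0, 0.996, 0.088, 0.002]
contact_force: [0.3, -0.4, 6.8]
gripper_width: 0.334
grasp_force: 61.7
```

Run:
```python
from h import *
where(); go([.508,.086,.12])
```

```text
t 5.45 pos [0.51   0.0862 0.034 ] yang -79.88 F [ 0.3 -0.4  6.8] w 0.334 g 61.7
dx -0.0034 dy -0.0001 dz -0.1720 yaw -0.0000 (0.0 deg) j6 1.42
```

>>> {"op": "send_rows", "data": {"increments": [{"dx": 0, "dy": 0, "dz": -0.1, "yaw": 0, "claw": 1}, {"dx": 0, "dy": 0, "dz": -0.2, "yaw": 0, "claw": 1}, {"dx": 0, "dy": 0, "dz": -0.24, "yaw": 0, "claw": 1}, {"dx": 0, "dy": 0, "dz": -0.24, "yaw": 0, "claw": 1}]}}

```text
time: 5.95
tool_pos: [0.5094, 0.0863, 0.154]
tool_rot: [0.0, 0.996, 0.088, 0.002]
contact_force: [-0.2, 0.1, -2.1]
gripper_width: 0.342
grasp_force: 60.7
```

Run:
```python
from h import *
where(); im=snap('wrist','w3'); go([.5508,.2211,.17],4.1)
```

```text
t 5.95 pos [0.5094 0.0863 0.154 ] yang -79.89 F [-0.2  0.1 -2.1] w 0.342 g 60.7
dx 0.1312 dy -0.2506 dz -0.0360 yaw -0.9773 (84.0 deg) j6 1.42
```

View pics/w3.png

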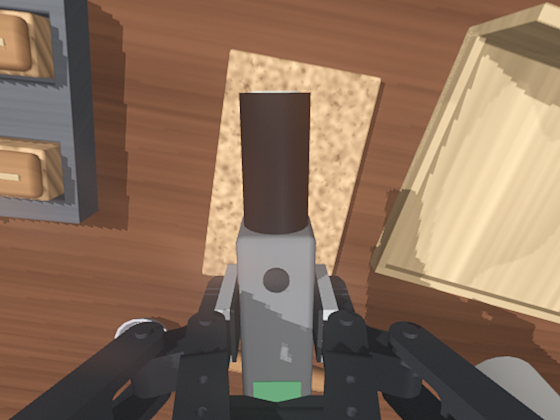

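The thermometer is gripped square to the fingers. Its nose runs from (276,228) to its tip at (276,94), and I will measure the lens position and pitch from these edges.

Run:
```python
from h import *
im=cv2.imread('pics/w3.png').astype(float); g=cv2.GaussianBlur(im,(3,3),0)
hsv=cv2.cvtColor(im.astype(np.uint8),cv2.COLOR_BGR2HSV)
p=manip.camera_params('wrist'); K=p['camera_matrix']; C=p['tool_from_camera']
def grad(r,lo,hi):
    d=np.abs(np.diff(g[r],axis=0)).sum(1); 
    i=lo+np.argmax(d[lo:hi]); w=d[i-2:i+3]; return (w*np.arange(i-2,i+3)).sum()/w.sum()+.5
for r in range(98,225,12):
    l,h=grad(r,228,256),grad(r,296,325); w=h-l
    print(r,round(l,1),round(h,1),round(w,2))
print([ (r,im[r,276].astype(int).tolist()) for r in range(86,100)])
print([ (r,im[r,276].astype(int).tolist()) for r in range(216,240,2)])
for r in range(240,300,12): print('body',r,grad(r,225,250),grad(r,300,325))
```

```text
98 238.7 309.9 71.15
110 239.5 309.7 70.21
122 239.7 309.6 69.92
134 240.3 309.4 69.06
146 240.7 308.9 68.22
158 241.2 308.7 67.53
170 241.4 308.9 67.47
182 242.2 308.5 66.23
194 242.5 308.4 65.93
206 243.1 307.7 64.61
218 242.4 309.1 66.72
[(86, [143, 184, 221]), (87, [140, 182, 220]), (88, [141, 183, 221]), (89, [139, 184, 224]), (90, [167, 199, 225]), (91, [208, 223, 229]), (92, [187, 198, 199]), (93, [65, 66, 79]), (94, [54, 59, 78]), (95, [62, 68, 85]), (96, [62, 67, 84]), (97, [63, 68, 85]), (98, [62, 68, 85]), (99, [64, 68, 85])]
[(216, [63, 65, 77]), (218, [63, 65, 78]), (220, [63, 66, 77]), (222, [62, 64, 76]), (224, [63, 65, 77]), (226, [64, 66, 78]), (228, [61, 64, 76]), (230, [63, 65, 76]), (232, [61, 64, 74]), (234, [83, 82, 89]), (236, [132, 132, 135]), (238, [149, 148, 150])]
body 240 235.8028685790527 315.2677304964539
body 252 235.5061559507524 315.3207301173403
body 264 226.60864745011085 324.7773109243698
body 276 236.09556313993173 313.65557163531116
body 288 238.6844685242518 318.45932781295664
```

Run:
```python
from h import *
from scipy.optimize import least_squares
p=manip.camera_params('wrist'); K=p['camera_matrix']; C=p['tool_from_camera']
rows=np.array([98,110,122,134,146,158,170,182,194,206]); L=np.array([238.7,239.5,239.7,240.3,240.7,241.2,241.4,242.2,242.5,243.1]); R=np.array([309.9,309.7,309.6,309.4,308.9,308.7,308.9,308.5,308.4,307.7])
def ray(u,v):
    d=np.c_[u,v,np.ones_like(u)]@np.linalg.inv(K).T@C[:3,:3].T; return d/np.linalg.norm(d,axis=1)[:,None]
rl,rr=ray(L,rows*1.),ray(R,rows*1.); c=C[:3,3]
def axis(x): y0,z0,yaw,pit=x; d=np.array([1,yaw,pit]); return np.array([.06,y0,z0]),d/np.linalg.norm(d)
def res(x):
    q,d=axis(x); o=[]
    for r in (rl,rr):
        n=np.cross(r,d); o.append(np.abs((q-c)@n.T)/np.linalg.norm(n,axis=1)-.013)
    return np.r_[o[0],o[1]]*1e3
f=least_squares(res,[0,.012,0,0],x_scale=[.001,.001,.01,.01]); print(f.x.round(4),np.degrees(f.x[2:]).round(2),abs(f.fun).max())
q,d=axis(f.x)
# top of the tip: line at axis - 13mm z, pixel row 92.5
r=ray(np.array([276.]),np.array([92.5]))[0]; top=q+np.array([0,0,-.013])
A=np.c_[d[[0,2]],-r[[0,2]]]; t=np.linalg.solve(A,(c-top)[[0,2]]); P=top+d*t[0]; print('tip axis pt (tool)',(P+[0,0,.013]).round(4))
```

```text
[-0.0014  0.0144 -0.0083  0.0186] [-0.48  1.07] 0.11226563403330357
tip axis pt (tool) [ 0.081  -0.0016  0.0147]
```

Run:
```python
from h import *
where(); go([.5525,.2251,.111],4.1)
```

```text
t 6.00 pos [0.5082 0.0863 0.152 ] yang -79.89 F [-0.2  0.9 -1.8] w 0.338 g 60.7
dx 0.1359 dy -0.2578 dz 0.0820 yaw -0.9773 (84.0 deg) j6 1.42
```

>>> {"op": "send_rows", "data": {"increments": [{"dx": 0.03, "dy": -0.05, "dz": 0.02, "yaw": -0.12, "claw": 1}, {"dx": 0.06, "dy": -0.1, "dz": 0.04, "yaw": -0.24, "claw": 1}, {"dx": 0.08, "dy": -0.15, "dz": 0.06, "yaw": -0.36, "claw": 1}, {"dx": 0.1, "dy": -0.2, "dz": 0.08, "yaw": -0.48, "claw": 1}, {"dx": 0.12, "dy": -0.24, "dz": 0.082, "yaw": -0.6, "claw": 1}, {"dx": 0.136, "dy": -0.258, "dz": 0.082, "yaw": -0.72, "claw": 1}, {"dx": 0.136, "dy": -0.258, "dz": 0.082, "yaw": -0.84, "claw": 1}, {"dx": 0.136, "dy": -0.258, "dz": 0.082, "yaw": -0.93, "claw": 1}, {"dx": 0.136, "dy": -0.258, "dz": 0.082, "yaw": -0.977, "claw": 1}, {"dx": 0.136, "dy": -0.258, "dz": 0.082, "yaw": -0.977, "claw": 1}, {"dx": 0.136, "dy": -0.258, "dz": 0.082, "yaw": -0.977, "claw": 1}]}}

```text
time: 7.38
tool_pos: [0.5518, 0.2249, 0.1095]
tool_rot: [-0.001, 0.682, 0.731, -0.001]
contact_force: [-0.1, -0.1, -1.8]
gripper_width: 0.339
grasp_force: 60.6
```

Run:
```python
from h import *
where(); go([.5525,.2251,.111],4.1); snap('wrist','w4'); where(); s1=snap('scene','s1'); KM=cam('scene')
cv2.imwrite('pics/s1c.png',cv2.resize(cv2.cvtColor(s1,cv2.COLOR_RGB2BGR)[120:300,330:500],None,fx=4,fy=4)[:600,:680])
```

```text
t 7.38 pos [0.5518 0.2249 0.1095] yang 4.01 F [-0.1 -0.1 -1.8] w 0.339 g 60.6
dx 0.0003 dy 0.0015 dz -0.0030 yaw -0.0011 (0.1 deg) j6 0.19
t 7.42 pos [0.552  0.225  0.1099] yang 4.02 F [ 0.2 -0.  -1.4] w 0.339 g 60.6
```

View pics/w4.png

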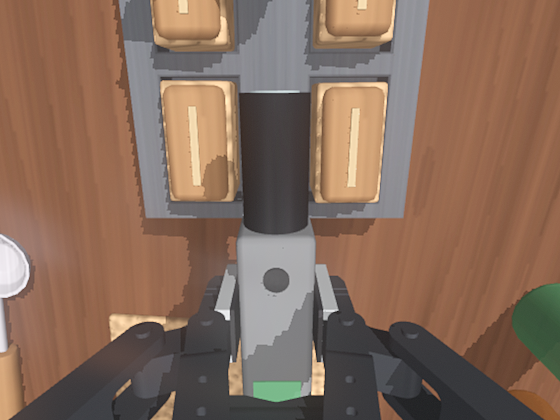

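Run:
```python
from h import *
KM=cam('wrist'); e=px2w([(147,217.5),(404,217.5)],.03,KM); print(e.round(4), np.linalg.norm(e[1]-e[0]))
d=e[1]-e[0]; a=np.arctan2(d[1],d[0]); print(np.degrees(a)); n=np.array([-np.sin(a),np.cos(a)]); print('spot',e.mean(0)[:2]+n*.172)
T=T_tool(); tip=T@[.081,-.0016,.0147,1]; print('tip',tip, 'along 100mm',T@[.181,-.0024,.0157,1])
```

```text
[[0.4738 0.229  0.03  ]
 [0.6284 0.2397 0.03  ]] 0.15493649787917133
3.974537879463952
spot [0.53915231 0.405931  ]
tip [0.54491545 0.30572648 0.09555731 1.        ] along 100mm [0.53708525 0.40542246 0.09453759 1.        ]
```

View pics/s1c.png

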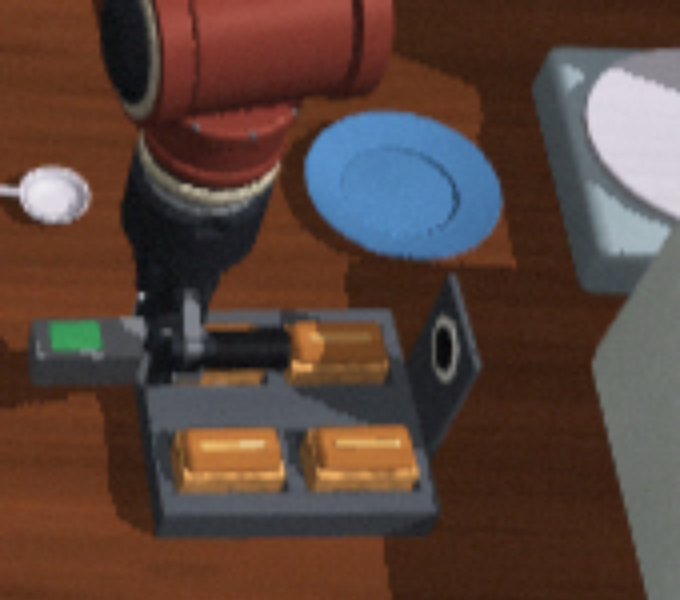

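The nose is centred on the tin's midline (column 275.5 for both) and the scene view shows the lens facing the ring. I'll shift it slightly and hold.

>>> {"op": "send_rows", "data": {"increments": [{"dx": 0, "dy": 0.003, "dz": -0.002, "yaw": 0, "claw": 1}, {"dx": 0, "dy": 0.003, "dz": -0.002, "yaw": 0, "claw": 1}, {"dx": 0, "dy": 0.003, "dz": -0.002, "yaw": 0, "claw": 1}, {"dx": 0, "dy": 0.003, "dz": -0.002, "yaw": 0, "claw": 1}, {"dx": 0, "dy": 0.003, "dz": -0.002, "yaw": 0, "claw": 1}, {"dx": 0, "dy": 0.003, "dz": -0.002, "yaw": 0, "claw": 1}, {"dx": 0, "dy": 0.003, "dz": -0.002, "yaw": 0, "claw": 1}, {"dx": 0, "dy": 0.003, "dz": -0.002, "yaw": 0, "claw": 1}, {"dx": 0, "dy": 0.003, "dz": -0.002, "yaw": 0, "claw": 1}, {"dx": 0, "dy": 0.003, "dz": -0.002, "yaw": 0, "claw": 1}, {"dx": 0, "dy": 0.003, "dz": -0.002, "yaw": 0, "claw": 1}, {"dx": 0, "dy": 0.003, "dz": -0.002, "yaw": 0, "claw": 1}, {"dx": 0, "dy": 0.003, "dz": -0.002, "yaw": 0, "claw": 1}, {"dx": 0, "dy": 0.003, "dz": -0.002, "yaw": 0, "claw": 1}, {"dx": 0, "dy": 0.003, "dz": -0.002, "yaw": 0, "claw": 1}, {"dx": 0, "dy": 0.003, "dz": -0.002, "yaw": 0, "claw": 1}, {"dx": 0, "dy": 0.003, "dz": -0.002, "yaw": 0, "claw": 1}]}}

```text
time: 9.6
tool_pos: [0.5541, 0.2253, 0.112]
tool_rot: [0.0, 0.682, 0.732, -0.0]
contact_force: [-0.1, -0.1, -1.8]
gripper_width: 0.339
grasp_force: 60.6
```

Run:
```python
from h import *
where(); go([.5135,.0862,.10],0); go([.5135,.0862,.0345],-90)
```

```text
t 9.60 pos [0.5541 0.2253 0.112 ] yang 4.07 F [-0.1 -0.1 -1.8] w 0.339 g 60.6
dx -0.2716 dy -0.1008 dz 0.0240 yaw 0.0473 (-4.1 deg) j6 0.19
dx -0.2716 dy -0.1008 dz 0.1550 yaw -0.9999 (85.9 deg) j6 0.19
```

>>> {"op": "send_rows", "data": {"increments": [{"dx": -0.08, "dy": -0.03, "dz": -0.04, "yaw": 0.12, "claw": 1}, {"dx": -0.16, "dy": -0.06, "dz": -0.04, "yaw": 0.24, "claw": 1}, {"dx": -0.22, "dy": -0.09, "dz": -0.04, "yaw": 0.36, "claw": 1}, {"dx": -0.272, "dy": -0.104, "dz": -0.04, "yaw": 0.48, "claw": 1}, {"dx": -0.272, "dy": -0.104, "dz": -0.04, "yaw": 0.6, "claw": 1}, {"dx": -0.272, "dy": -0.104, "dz": -0.04, "yaw": 0.72, "claw": 1}, {"dx": -0.272, "dy": -0.104, "dz": -0.02, "yaw": 0.84, "claw": 1}, {"dx": -0.272, "dy": -0.104, "dz": 0.03, "yaw": 0.93, "claw": 1}, {"dx": -0.272, "dy": -0.104, "dz": 0.08, "yaw": 0.98, "claw": 1}, {"dx": -0.272, "dy": -0.104, "dz": 0.12, "yaw": 0.98, "claw": 1}, {"dx": -0.272, "dy": -0.104, "dz": 0.12, "yaw": 0.98, "claw": 1}]}}

```text
time: 10.98
tool_pos: [0.5103, 0.0859, 0.0503]
tool_rot: [-0.0, 0.996, 0.086, -0.002]
contact_force: [0.8, -0.5, -0.8]
gripper_width: 0.339
grasp_force: 60.7
```

Run:
```python
from h import *
where(); go([.512,.0862,.0345],-80)
```

```text
t 10.97 pos [0.5103 0.0859 0.0503] yang -80.15 F [ 0.8 -0.5 -0.8] w 0.339 g 60.7
dx 0.0036 dy -0.0001 dz 0.0315 yaw -0.0018 (0.2 deg) j6 1.42
```

>>> {"op": "send_rows", "data": {"increments": [{"dx": 0, "dy": 0, "dz": 0.02, "yaw": 0, "claw": 1}, {"dx": 0, "dy": 0, "dz": 0.03, "yaw": 0, "claw": 1}, {"dx": 0, "dy": 0, "dz": 0.031, "yaw": 0, "claw": 1}, {"dx": 0, "dy": 0, "dz": 0.031, "yaw": 0, "claw": 1}, {"dx": 0, "dy": 0, "dz": 0.031, "yaw": 0, "claw": 0.0}, {"dx": 0, "dy": 0, "dz": 0.031, "yaw": 0, "claw": -0.5}, {"dx": 0, "dy": 0, "dz": 0.031, "yaw": 0, "claw": -1}, {"dx": 0, "dy": 0, "dz": 0.031, "yaw": 0, "claw": -1}, {"dx": 0, "dy": 0, "dz": 0.031, "yaw": 0, "claw": -1}, {"dx": 0, "dy": 0, "dz": -0.06, "yaw": 0, "claw": -1}, {"dx": 0, "dy": 0, "dz": -0.18, "yaw": 0, "claw": -1}, {"dx": 0, "dy": 0, "dz": -0.3, "yaw": 0, "claw": -1}, {"dx": 0, "dy": 0, "dz": -0.4, "yaw": 0, "claw": -1}, {"dx": 0, "dy": 0, "dz": -0.45, "yaw": 0, "claw": -1}]}}

```text
time: 12.72
tool_pos: [0.513, 0.086, 0.2812]
tool_rot: [0.0, 0.996, 0.086, 0.003]
contact_force: [0.2, 0.1, -0.6]
gripper_width: 1.0
grasp_force: 0.0
```

Run:
```python
from h import *
where(); snap('wrist','w5'); go([.52,.10,.3],0)
```

```text
t 12.72 pos [0.513  0.086  0.2812] yang -80.15 F [ 0.2  0.1 -0.6] w 1.000 g 0.0
dx 0.0169 dy -0.0255 dz -0.0320 yaw -0.9326 (80.2 deg) j6 1.42
```

View pics/w5.png

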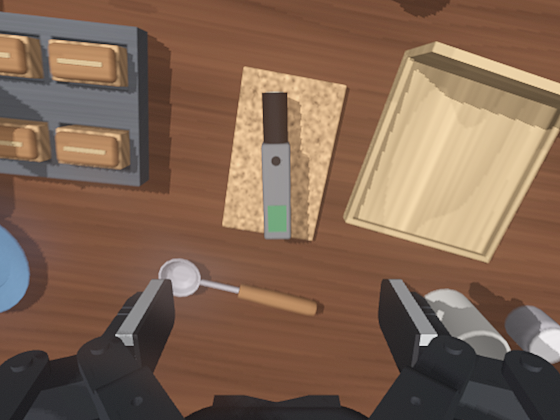

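The thermometer is lying flat on the mat, with its nose up at (274,95). The tray is at (455,150), with near rim corners at (345,218) and (488,262).

Run:
```python
from h import *
KM=cam('wrist'); e=px2w([(345,218),(488,262)],.018,KM); print(e.round(4),np.linalg.norm(e[1]-e[0]))
d=(e[0]-e[1])[:2]; a=np.arctan2(d[1],d[0])-np.pi/2; print('tray yaw',np.degrees(a)); print('tray c',e.mean(0)[:2]+.095*np.array([np.cos(a),np.sin(a)]))
b=px2w([(409,52),(435,43)],.075,KM); print(b)
go([.54,-.12,.35],-80)
```

```text
[[ 0.4711 -0.001   0.018 ]
 [ 0.4456 -0.183   0.018 ]] 0.18374849834955295
tray yaw -7.971063917139092
tray c [ 0.55245998 -0.1051541 ]
[[ 0.64491991 -0.0055676   0.075     ]
 [ 0.65544565 -0.02529282  0.075     ]]
dx -0.0180 dy 0.4150 dz -0.1317 yaw -0.0018 (0.2 deg) j6 1.42
```

Run:
```python
from h import *
go([.59,-.23,.33],-85)
```

```text
dx 0.0426 dy 0.6488 dz -0.0908 yaw 0.0564 (-4.8 deg) j6 1.42
```

>>> {"op": "send_rows", "data": {"increments": [{"dx": 0.043, "dy": 0.649, "dz": -0.09, "yaw": 0.056, "claw": -1}, {"dx": 0.043, "dy": 0.649, "dz": -0.09, "yaw": 0.056, "claw": -1}, {"dx": 0.043, "dy": 0.649, "dz": -0.09, "yaw": 0.056, "claw": -1}, {"dx": 0.043, "dy": 0.649, "dz": -0.09, "yaw": 0.056, "claw": -1}, {"dx": 0.043, "dy": 0.649, "dz": -0.09, "yaw": 0.056, "claw": -1}, {"dx": 0.043, "dy": 0.649, "dz": -0.09, "yaw": 0.056, "claw": -1}, {"dx": 0.043, "dy": 0.649, "dz": -0.09, "yaw": 0.056, "claw": -1}, {"dx": 0.043, "dy": 0.649, "dz": -0.09, "yaw": 0.056, "claw": -1}]}}

```text
time: 13.78
tool_pos: [0.5883, -0.2285, 0.3212]
tool_rot: [-0.001, 0.999, 0.045, -0.001]
contact_force: [0.1, -0.8, -0.6]
gripper_width: 0.999
grasp_force: 0.0
```

Run:
```python
from h import *
import pickle
where(); snap('wrist','w6'); pickle.dump(manip.state(),open('w6.pkl','wb'))
```

```text
t 13.78 pos [ 0.5883 -0.2285  0.3212] yang -84.88 F [ 0.1 -0.8 -0.6] w 0.999 g 0.0
```

View pics/w6.png

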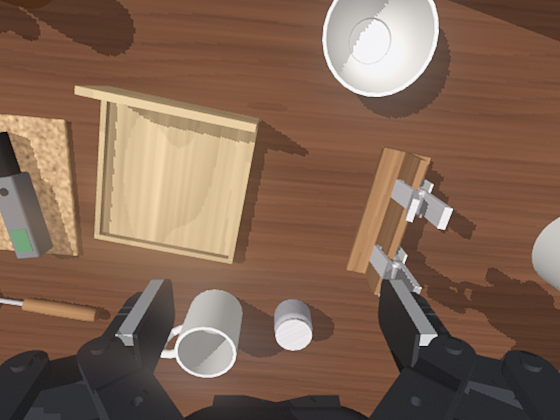

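The tray's board top edge runs from (76,91) to (256,125), and its near rim corners are at (95,238) and (232,263). The rack runs from (395,150) to (365,270), with clips at (415,200) and (395,265).

Run:
```python
from h import *
import pickle; s=pickle.load(open('w6.pkl','rb')); KM=cam('wrist',s)
b=px2w([(76,91),(256,125)],.075,KM); d=(b[0]-b[1])[:2]; print('board',b.round(4),np.linalg.norm(d),np.degrees(np.arctan2(d[1],d[0]))-90,b.mean(0))
e=px2w([(94,238),(233,263.5)],.018,KM); d=(e[0]-e[1])[:2]; a=np.arctan2(d[1],d[0])-np.pi/2; print(e.round(4),np.linalg.norm(d),np.degrees(a)); x=np.array([np.cos(a),np.sin(a)])
print('board from rim',e.mean(0)[:2]+.186*x,'c',e.mean(0)[:2]+.095*x)
r=px2w([(384,150),(430,157),(347,268)],.012,KM); print('rack',r.round(4)); d=r[0]-r[2]; print(np.linalg.norm(d),np.degrees(np.arctan2(d[1],d[0])))
st=px2w([(409,155),(374,275)],.062,KM); print('strip?',st.round(4))
# loaves / tin from w4
```

```text
board [[ 0.6499 -0.0247  0.075 ]
 [ 0.6331 -0.2026  0.075 ]] 0.1786779957702097 -5.416046243358238 [ 0.64148813 -0.11365271  0.075     ]
[[ 0.4664 -0.0016  0.018 ]
 [ 0.4458 -0.1822  0.018 ]] 0.18178318564507123 -6.486650945663829
board from rim [ 0.64091081 -0.11291774] c [ 0.55049337 -0.10263731]
rack [[ 0.611  -0.3552  0.012 ]
 [ 0.6075 -0.4122  0.012 ]
 [ 0.4497 -0.3349  0.012 ]]
0.16255148131726613 -7.173834607962641
strip? [[ 0.6149 -0.3672  0.062 ]
 [ 0.4688 -0.3553  0.062 ]]
```

```bash
cat >> h.py <<'E'
def loc(o,yaw,p): a=np.radians(yaw); return np.array(o)+[p[0]*np.cos(a)-p[1]*np.sin(a),p[0]*np.sin(a)+p[1]*np.cos(a)]
TIN=((.544,.320),4.0); TRAY=((.5505,-.103),-6.0)
E
python3 - <<'E'
from h import *
go([*loc(*TIN,(0,.03)),.25],4)
E
```

```text
dx 0.0111 dy -1.1602 dz 0.1440 yaw -1.0340 (88.9 deg) j6 0.99
```

>>> {"op": "send_rows", "data": {"increments": [{"dx": 0.01, "dy": -1.0, "dz": 0.1, "yaw": -1.0, "claw": -1}, {"dx": 0.01, "dy": -1.0, "dz": 0.1, "yaw": -1.0, "claw": -1}, {"dx": 0.01, "dy": -1.0, "dz": 0.1, "yaw": -1.0, "claw": -1}, {"dx": 0.01, "dy": -1.0, "dz": 0.1, "yaw": -1.0, "claw": -1}, {"dx": 0.01, "dy": -1.0, "dz": 0.1, "yaw": -1.0, "claw": -1}, {"dx": 0.01, "dy": -1.0, "dz": 0.1, "yaw": -1.0, "claw": -1}, {"dx": 0.01, "dy": -1.0, "dz": 0.1, "yaw": -1.0, "claw": -1}, {"dx": 0.01, "dy": -1.0, "dz": 0.1, "yaw": -1.0, "claw": -1}, {"dx": 0.01, "dy": -1.0, "dz": 0.1, "yaw": -1.0, "claw": -1}, {"dx": 0.01, "dy": -1.0, "dz": 0.1, "yaw": -1.0, "claw": -1}]}}

```text
time: 15.08
tool_pos: [0.5487, 0.2692, 0.272]
tool_rot: [0.0, 0.7, 0.714, -0.0]
contact_force: [-0.8, -1.3, 0.8]
gripper_width: 0.999
grasp_force: 0.0
```

Run:
```python
from h import *
where(); go([*loc(*TIN,(0,.03)),.25],4)
```

```text
t 15.07 pos [0.5487 0.2692 0.272 ] yang 1.07 F [-0.8 -1.3  0.8] w 0.999 g 0.0
dx 0.1617 dy -0.0106 dz 0.0439 yaw -0.0341 (2.9 deg) j6 0.32
```

>>> {"op": "send_rows", "data": {"increments": [{"dx": 0.16, "dy": -0.01, "dz": 0.044, "yaw": -0.034, "claw": -1}, {"dx": 0.16, "dy": -0.01, "dz": 0.044, "yaw": -0.034, "claw": -1}, {"dx": 0.16, "dy": -0.01, "dz": 0.044, "yaw": -0.034, "claw": -1}, {"dx": 0.16, "dy": -0.01, "dz": 0.044, "yaw": -0.034, "claw": -1}]}}

```text
time: 15.58
tool_pos: [0.5439, 0.347, 0.2507]
tool_rot: [0.0, 0.683, 0.73, 0.0]
contact_force: [-0.8, 0.3, 0.3]
gripper_width: 0.998
grasp_force: 0.0
```

```bash
cat >> h.py <<'E'
def loaves(name,z=.042):
    """loaf blobs seen by the wrist camera: rectangle at height z, world"""
    im=snap('wrist',name); KM=cam('wrist'); hsv=cv2.cvtColor(im,cv2.COLOR_RGB2HSV)
    m=((hsv[...,1]>100)&(hsv[...,2]>100)).astype(np.uint8)*255
    m=cv2.morphologyEx(m,cv2.MORPH_OPEN,np.ones((3,3)))
    for c in cv2.findContours(m,0,2)[0]:
        if 1500<cv2.contourArea(c)<12000:
            r=cv2.minAreaRect((px2w(c[:,0,:],z,KM)[:,:2]*1000).astype(np.float32)); print('blob',np.round(r[0],1),np.round(r[1],1),round(r[2],1))
E
python3 - <<'E'
from h import *
where(); loaves('w7')
KM=cam('wrist')
for p in [(-.04,-.041),(.04,-.041),(-.04,.041),(.04,.041)]:
    q=loc(*TIN,p); print(p,q.round(4),w2px([*q,.05],KM).round(0))
E
```

```text
t 15.57 pos [0.5439 0.347  0.2507] yang 3.80 F [-0.8  0.3  0.3] w 0.998 g 0.0
blob [587.2 281.1] [30.7 60.9] 4.9
blob [505.5 276.6] [32.4 59.6] 3.7
blob [500.  357.7] [32.8 59.9] 3.7
blob [580.8 363.9] [31.3 59.8] 3.7
(-0.04, -0.041) [0.507  0.2763] [[234. 249.]]
(0.04, -0.041) [0.5868 0.2819] [[315. 249.]]
(-0.04, 0.041) [0.5012 0.3581] [[230. 168.]]
(0.04, 0.041) [0.581  0.3637] [[317. 167.]]
```

View pics/w7.png

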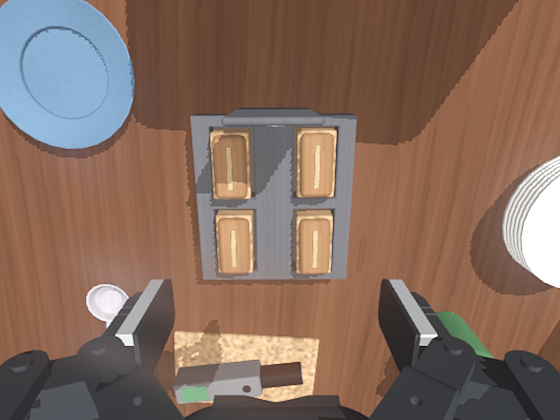

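All four loaves sit in their cavities, at (234,245), (315,243), (230,167) and (317,163), within 2 mm of prediction.

Run:
```python
from h import *
go([.506,.2765,.047],4); 
for p in [(-.062,.042),(.008,.042),(-.062,-.042),(.008,-.042)]: print(p,loc(*TRAY,p).round(4))
```

```text
dx -0.1354 dy -0.0856 dz 0.4076 yaw -0.0025 (0.2 deg) j6 0.39
(-0.062, 0.042) [ 0.4932 -0.0547]
(0.008, 0.042) [ 0.5628 -0.0621]
(-0.062, -0.042) [ 0.4844 -0.1383]
(0.008, -0.042) [ 0.5541 -0.1456]
```

>>> {"op": "send_rows", "data": {"increments": [{"dx": -0.135, "dy": -0.086, "dz": 0.1, "yaw": -0.002, "claw": -1}, {"dx": -0.135, "dy": -0.086, "dz": 0.2, "yaw": -0.002, "claw": -1}, {"dx": -0.135, "dy": -0.086, "dz": 0.3, "yaw": -0.002, "claw": -1}, {"dx": -0.135, "dy": -0.086, "dz": 0.36, "yaw": -0.002, "claw": -1}, {"dx": -0.135, "dy": -0.086, "dz": 0.395, "yaw": -0.002, "claw": -1}, {"dx": -0.135, "dy": -0.086, "dz": 0.407, "yaw": -0.002, "claw": -1}, {"dx": -0.135, "dy": -0.086, "dz": 0.407, "yaw": -0.002, "claw": -1}, {"dx": -0.135, "dy": -0.086, "dz": 0.407, "yaw": -0.002, "claw": 1}, {"dx": -0.135, "dy": -0.086, "dz": 0.407, "yaw": -0.002, "claw": 1}, {"dx": -0.135, "dy": -0.086, "dz": 0.407, "yaw": -0.002, "claw": 1}, {"dx": -0.135, "dy": -0.086, "dz": 0.407, "yaw": -0.002, "claw": 1}, {"dx": -0.135, "dy": -0.086, "dz": 0.407, "yaw": -0.002, "claw": 1}, {"dx": -0.135, "dy": -0.086, "dz": 0.407, "yaw": -0.002, "claw": 1}]}}

```text
time: 17.25
tool_pos: [0.506, 0.2785, 0.048]
tool_rot: [0.0, 0.682, 0.732, 0.001]
contact_force: [-0.5, -0.3, 5.4]
gripper_width: 0.405
grasp_force: 63.6
```

Run:
```python
from h import *
where();go([.4932,-.0547,.054],-6)
```

```text
t 17.25 pos [0.506  0.2785 0.048 ] yang 4.08 F [-0.5 -0.3  5.4] w 0.405 g 63.6
dx -0.6629 dy -0.0728 dz -0.0126 yaw 0.1172 (-10.1 deg) j6 0.30
```

>>> {"op": "send_rows", "data": {"increments": [{"dx": 0, "dy": 0, "dz": -0.05, "yaw": 0, "claw": 1}, {"dx": 0, "dy": 0, "dz": -0.14, "yaw": 0, "claw": 1}, {"dx": -0.1, "dy": -0.02, "dz": -0.17, "yaw": 0.03, "claw": 1}, {"dx": -0.22, "dy": -0.04, "dz": -0.17, "yaw": 0.06, "claw": 1}, {"dx": -0.34, "dy": -0.05, "dz": -0.17, "yaw": 0.09, "claw": 1}, {"dx": -0.46, "dy": -0.06, "dz": -0.17, "yaw": 0.117, "claw": 1}, {"dx": -0.57, "dy": -0.073, "dz": -0.17, "yaw": 0.117, "claw": 1}, {"dx": -0.64, "dy": -0.073, "dz": -0.17, "yaw": 0.117, "claw": 1}, {"dx": -0.663, "dy": -0.073, "dz": -0.16, "yaw": 0.117, "claw": 1}, {"dx": -0.663, "dy": -0.073, "dz": -0.1, "yaw": 0.117, "claw": 1}, {"dx": -0.663, "dy": -0.073, "dz": -0.04, "yaw": 0.117, "claw": 1}, {"dx": -0.663, "dy": -0.073, "dz": -0.015, "yaw": 0.117, "claw": 1}, {"dx": -0.663, "dy": -0.073, "dz": -0.006, "yaw": 0.117, "claw": 1}, {"dx": -0.663, "dy": -0.073, "dz": -0.006, "yaw": 0.117, "claw": 1}]}}

```text
time: 19.0
tool_pos: [0.4929, -0.0548, 0.0504]
tool_rot: [0.0, 0.743, 0.67, 0.0]
contact_force: [0.1, 0.0, -0.3]
gripper_width: 0.398
grasp_force: 61.7
```

Run:
```python
from h import *
where();go([.5858,.2820,.12],4)
```

```text
t 19.00 pos [ 0.4929 -0.0548  0.0504] yang -5.94 F [ 0.1  0.  -0.3] w 0.398 g 61.7
dx 0.6893 dy 0.1154 dz -0.1391 yaw -0.1156 (9.9 deg) j6 -0.16
```

>>> {"op": "send_rows", "data": {"increments": [{"dx": 0, "dy": 0, "dz": 0, "yaw": 0, "claw": -0.3}, {"dx": 0, "dy": 0, "dz": 0, "yaw": 0, "claw": -0.3}, {"dx": 0, "dy": 0, "dz": 0, "yaw": 0, "claw": -0.3}, {"dx": 0, "dy": 0, "dz": -0.06, "yaw": 0, "claw": -0.3}, {"dx": 0, "dy": 0, "dz": -0.16, "yaw": 0, "claw": -1}, {"dx": 0.12, "dy": 0.03, "dz": -0.17, "yaw": -0.03, "claw": -1}, {"dx": 0.24, "dy": 0.06, "dz": -0.17, "yaw": -0.06, "claw": -1}, {"dx": 0.36, "dy": 0.09, "dz": -0.17, "yaw": -0.09, "claw": -1}, {"dx": 0.48, "dy": 0.118, "dz": -0.17, "yaw": -0.116, "claw": -1}, {"dx": 0.6, "dy": 0.118, "dz": -0.17, "yaw": -0.116, "claw": -1}, {"dx": 0.688, "dy": 0.118, "dz": -0.17, "yaw": -0.116, "claw": -1}, {"dx": 0.688, "dy": 0.118, "dz": -0.17, "yaw": -0.116, "claw": -1}, {"dx": 0.688, "dy": 0.118, "dz": -0.1, "yaw": -0.116, "claw": -1}, {"dx": 0.688, "dy": 0.118, "dz": -0.04, "yaw": -0.116, "claw": -1}, {"dx": 0.688, "dy": 0.118, "dz": -0.01, "yaw": -0.116, "claw": -1}, {"dx": 0.688, "dy": 0.118, "dz": 0.007, "yaw": -0.116, "claw": -1}, {"dx": 0.688, "dy": 0.118, "dz": 0.007, "yaw": -0.116, "claw": -1}]}}

```text
time: 21.12
tool_pos: [0.5869, 0.2804, 0.0462]
tool_rot: [0.0, 0.682, 0.731, 0.0]
contact_force: [0.0, 0.2, -0.6]
gripper_width: 1.002
grasp_force: 0.0
```

Run:
```python
from h import *
where();go([.5628,-.0621,.051],-6)
```

```text
t 21.12 pos [0.5869 0.2804 0.0462] yang 3.96 F [ 0.   0.2 -0.6] w 1.002 g 0.0
dx -0.6801 dy -0.0953 dz -0.0097 yaw 0.1158 (-10.0 deg) j6 0.26
```

>>> {"op": "send_rows", "data": {"increments": [{"dx": 0, "dy": 0, "dz": 0, "yaw": 0, "claw": 1}, {"dx": 0, "dy": 0, "dz": 0, "yaw": 0, "claw": 1}, {"dx": 0, "dy": 0, "dz": 0, "yaw": 0, "claw": 1}, {"dx": 0, "dy": 0, "dz": 0, "yaw": 0, "claw": 1}, {"dx": 0, "dy": 0, "dz": 0, "yaw": 0, "claw": 1}, {"dx": 0, "dy": 0, "dz": 0, "yaw": 0, "claw": 1}, {"dx": 0, "dy": 0, "dz": -0.05, "yaw": 0, "claw": 1}, {"dx": 0, "dy": 0, "dz": -0.14, "yaw": 0, "claw": 1}, {"dx": -0.1, "dy": -0.02, "dz": -0.17, "yaw": 0.03, "claw": 1}, {"dx": -0.22, "dy": -0.04, "dz": -0.17, "yaw": 0.06, "claw": 1}, {"dx": -0.34, "dy": -0.06, "dz": -0.17, "yaw": 0.09, "claw": 1}, {"dx": -0.46, "dy": -0.08, "dz": -0.17, "yaw": 0.116, "claw": 1}, {"dx": -0.57, "dy": -0.095, "dz": -0.17, "yaw": 0.116, "claw": 1}, {"dx": -0.66, "dy": -0.095, "dz": -0.17, "yaw": 0.116, "claw": 1}, {"dx": -0.68, "dy": -0.095, "dz": -0.16, "yaw": 0.116, "claw": 1}, {"dx": -0.68, "dy": -0.095, "dz": -0.1, "yaw": 0.116, "claw": 1}, {"dx": -0.68, "dy": -0.095, "dz": -0.04, "yaw": 0.116, "claw": 1}, {"dx": -0.68, "dy": -0.095, "dz": -0.015, "yaw": 0.116, "claw": 1}, {"dx": -0.68, "dy": -0.095, "dz": -0.009, "yaw": 0.116, "claw": 1}, {"dx": -0.68, "dy": -0.095, "dz": -0.009, "yaw": 0.116, "claw": 1}]}}

```text
time: 23.62
tool_pos: [0.5634, -0.0615, 0.0512]
tool_rot: [0.0, 0.743, 0.669, 0.0]
contact_force: [0.6, 0.4, -0.7]
gripper_width: 0.405
grasp_force: 62.2
```

Run:
```python
from h import *
where();go([*loc(*TIN,(-.041,.033)),.0465],4)
```

```text
t 23.62 pos [ 0.5634 -0.0615  0.0512] yang -5.96 F [ 0.6  0.4 -0.7] w 0.405 g 62.2
dx 0.8057 dy -0.2101 dz 0.0090 yaw -0.1159 (10.0 deg) j6 -0.14
```

>>> {"op": "send_rows", "data": {"increments": [{"dx": 0, "dy": 0, "dz": 0, "yaw": 0, "claw": -0.3}, {"dx": 0, "dy": 0, "dz": 0, "yaw": 0, "claw": -0.3}, {"dx": 0, "dy": 0, "dz": 0, "yaw": 0, "claw": -0.3}, {"dx": 0, "dy": 0, "dz": -0.06, "yaw": 0, "claw": -0.3}, {"dx": 0, "dy": 0, "dz": -0.16, "yaw": 0, "claw": -1}, {"dx": 0.1, "dy": -0.03, "dz": -0.22, "yaw": -0.03, "claw": -1}, {"dx": 0.22, "dy": -0.06, "dz": -0.27, "yaw": -0.06, "claw": -1}, {"dx": 0.34, "dy": -0.1, "dz": -0.29, "yaw": -0.09, "claw": -1}, {"dx": 0.46, "dy": -0.14, "dz": -0.29, "yaw": -0.116, "claw": -1}, {"dx": 0.57, "dy": -0.18, "dz": -0.29, "yaw": -0.116, "claw": -1}, {"dx": 0.68, "dy": -0.21, "dz": -0.29, "yaw": -0.116, "claw": -1}, {"dx": 0.78, "dy": -0.21, "dz": -0.29, "yaw": -0.116, "claw": -1}, {"dx": 0.806, "dy": -0.21, "dz": -0.29, "yaw": -0.116, "claw": -1}, {"dx": 0.806, "dy": -0.21, "dz": -0.29, "yaw": -0.116, "claw": -1}]}}

```text
time: 25.38
tool_pos: [0.5005, 0.35, 0.1953]
tool_rot: [0.0, 0.682, 0.732, -0.0]
contact_force: [0.8, -0.7, 0.0]
gripper_width: 1.0
grasp_force: 0.0
```

```bash
cat >> h.py <<'E'
def loaves_top(name):
    im=snap('top',name); KM=cam('top'); hsv=cv2.cvtColor(im,cv2.COLOR_RGB2HSV)
    return hsv,KM
E
python3 - <<'E'
from h import *
where();loaves('w8');go([*loc(*TIN,(-.041,.033)),.0465],4)
E
```

```text
t 25.38 pos [0.5005 0.35   0.1953] yang 4.04 F [ 0.8 -0.7  0. ] w 1.000 g 0.0
blob [500.4 356.3] [31.6 60.2] 3.9
blob [578.1 362.5] [31.7 60.1] 3.9
dx 0.0019 dy 0.0007 dz 0.2976 yaw -0.0004 (0.0 deg) j6 0.42
```

>>> {"op": "send_rows", "data": {"increments": [{"dx": 0, "dy": 0.001, "dz": 0.1, "yaw": 0, "claw": -1}, {"dx": 0, "dy": 0.001, "dz": 0.2, "yaw": 0, "claw": -1}, {"dx": 0, "dy": 0.001, "dz": 0.26, "yaw": 0, "claw": -1}, {"dx": 0, "dy": 0.001, "dz": 0.285, "yaw": 0, "claw": -1}, {"dx": 0, "dy": 0.001, "dz": 0.297, "yaw": 0, "claw": -1}, {"dx": 0, "dy": 0.001, "dz": 0.297, "yaw": 0, "claw": -1}, {"dx": 0, "dy": 0.001, "dz": 0.297, "yaw": 0, "claw": 1}, {"dx": 0, "dy": 0.001, "dz": 0.297, "yaw": 0, "claw": 1}, {"dx": 0, "dy": 0.001, "dz": 0.297, "yaw": 0, "claw": 1}, {"dx": 0, "dy": 0.001, "dz": 0.297, "yaw": 0, "claw": 1}, {"dx": 0, "dy": 0.001, "dz": 0.297, "yaw": 0, "claw": 1}, {"dx": 0, "dy": 0.001, "dz": 0.297, "yaw": 0, "claw": 1}, {"dx": 0, "dy": 0.001, "dz": 0.24, "yaw": 0, "claw": 1}, {"dx": 0, "dy": 0.001, "dz": 0.14, "yaw": 0, "claw": 1}, {"dx": 0, "dy": 0.001, "dz": 0.14, "yaw": 0, "claw": 1}]}}

```text
time: 27.3
tool_pos: [0.5034, 0.3514, 0.13]
tool_rot: [0.001, 0.682, 0.731, 0.004]
contact_force: [-0.1, -0.3, -0.3]
gripper_width: 0.405
grasp_force: 61.8
```

Run:
```python
from h import *
where();go([.4851,-.1448,.0505],-6)
```

```text
t 27.30 pos [0.5034 0.3514 0.13  ] yang 3.99 F [-0.1 -0.3 -0.3] w 0.405 g 61.8
dx -0.9879 dy -0.1067 dz 0.1551 yaw 0.1162 (-10.0 deg) j6 0.42
```

>>> {"op": "send_rows", "data": {"increments": [{"dx": -0.08, "dy": -0.01, "dz": 0, "yaw": 0.02, "claw": 1}, {"dx": -0.18, "dy": -0.02, "dz": 0, "yaw": 0.04, "claw": 1}, {"dx": -0.3, "dy": -0.03, "dz": 0, "yaw": 0.06, "claw": 1}, {"dx": -0.42, "dy": -0.05, "dz": 0, "yaw": 0.08, "claw": 1}, {"dx": -0.54, "dy": -0.07, "dz": 0, "yaw": 0.1, "claw": 1}, {"dx": -0.66, "dy": -0.09, "dz": 0, "yaw": 0.116, "claw": 1}, {"dx": -0.78, "dy": -0.103, "dz": 0, "yaw": 0.116, "claw": 1}, {"dx": -0.88, "dy": -0.103, "dz": 0, "yaw": 0.116, "claw": 1}, {"dx": -0.96, "dy": -0.103, "dz": 0, "yaw": 0.116, "claw": 1}, {"dx": -0.986, "dy": -0.103, "dz": 0.01, "yaw": 0.116, "claw": 1}, {"dx": -0.986, "dy": -0.103, "dz": 0.07, "yaw": 0.116, "claw": 1}, {"dx": -0.986, "dy": -0.103, "dz": 0.12, "yaw": 0.116, "claw": 1}, {"dx": -0.986, "dy": -0.103, "dz": 0.14, "yaw": 0.116, "claw": 1}, {"dx": -0.986, "dy": -0.103, "dz": 0.149, "yaw": 0.116, "claw": 1}, {"dx": -0.986, "dy": -0.103, "dz": 0.149, "yaw": 0.116, "claw": 1}]}}

```text
time: 29.18
tool_pos: [0.4843, -0.1452, 0.0514]
tool_rot: [0.0, 0.743, 0.669, 0.0]
contact_force: [-0.7, -0.2, -0.3]
gripper_width: 0.402
grasp_force: 61.8
```

Run:
```python
from h import *
where();go([.5795,.3555,.0465],4)
```

```text
t 29.18 pos [ 0.4843 -0.1452  0.0514] yang -5.96 F [-0.7 -0.2 -0.3] w 0.402 g 61.8
dx 1.0157 dy 0.0854 dz 0.0098 yaw -0.1159 (10.0 deg) j6 -0.33
```

>>> {"op": "send_rows", "data": {"increments": [{"dx": 0, "dy": 0, "dz": 0.004, "yaw": 0, "claw": 1}, {"dx": 0, "dy": 0, "dz": 0.004, "yaw": 0, "claw": -0.3}, {"dx": 0, "dy": 0, "dz": 0.004, "yaw": 0, "claw": -0.3}, {"dx": 0, "dy": 0, "dz": 0.004, "yaw": 0, "claw": -0.3}, {"dx": 0, "dy": 0, "dz": -0.06, "yaw": 0, "claw": -0.3}, {"dx": 0, "dy": 0, "dz": -0.16, "yaw": 0, "claw": -1}, {"dx": 0.1, "dy": 0.02, "dz": -0.22, "yaw": -0.03, "claw": -1}, {"dx": 0.22, "dy": 0.04, "dz": -0.27, "yaw": -0.06, "claw": -1}, {"dx": 0.34, "dy": 0.06, "dz": -0.29, "yaw": -0.09, "claw": -1}, {"dx": 0.46, "dy": 0.085, "dz": -0.29, "yaw": -0.116, "claw": -1}, {"dx": 0.58, "dy": 0.085, "dz": -0.29, "yaw": -0.116, "claw": -1}, {"dx": 0.7, "dy": 0.085, "dz": -0.29, "yaw": -0.116, "claw": -1}, {"dx": 0.82, "dy": 0.085, "dz": -0.29, "yaw": -0.116, "claw": -1}, {"dx": 0.93, "dy": 0.085, "dz": -0.29, "yaw": -0.116, "claw": -1}, {"dx": 1.0, "dy": 0.085, "dz": -0.29, "yaw": -0.116, "claw": -1}, {"dx": 1.0, "dy": 0.085, "dz": -0.29, "yaw": -0.116, "claw": -1}]}}

```text
time: 31.18
tool_pos: [0.5779, 0.3497, 0.1956]
tool_rot: [-0.0, 0.681, 0.732, -0.0]
contact_force: [0.0, -0.2, 1.0]
gripper_width: 1.001
grasp_force: 0.0
```

Run:
```python
from h import *
where();loaves('w9');go([.579,.3555,.0465],4)
```

```text
t 31.18 pos [0.5779 0.3497 0.1956] yang 4.17 F [ 0.  -0.2  1. ] w 1.001 g 0.0
blob [577.4 361.8] [30.9 59.7] 4.7
dx 0.0147 dy 0.0032 dz 0.2982 yaw 0.0010 (-0.1 deg) j6 0.36
```

>>> {"op": "send_rows", "data": {"increments": [{"dx": 0.014, "dy": 0.003, "dz": 0.1, "yaw": 0, "claw": -1}, {"dx": 0.014, "dy": 0.003, "dz": 0.2, "yaw": 0, "claw": -1}, {"dx": 0.014, "dy": 0.003, "dz": 0.26, "yaw": 0, "claw": -1}, {"dx": 0.014, "dy": 0.003, "dz": 0.285, "yaw": 0, "claw": -1}, {"dx": 0.014, "dy": 0.003, "dz": 0.298, "yaw": 0, "claw": -1}, {"dx": 0.014, "dy": 0.003, "dz": 0.298, "yaw": 0, "claw": -1}, {"dx": 0.014, "dy": 0.003, "dz": 0.298, "yaw": 0, "claw": 1}, {"dx": 0.014, "dy": 0.003, "dz": 0.298, "yaw": 0, "claw": 1}, {"dx": 0.014, "dy": 0.003, "dz": 0.298, "yaw": 0, "claw": 1}, {"dx": 0.014, "dy": 0.003, "dz": 0.298, "yaw": 0, "claw": 1}, {"dx": 0.014, "dy": 0.003, "dz": 0.298, "yaw": 0, "claw": 1}, {"dx": 0.014, "dy": 0.003, "dz": 0.298, "yaw": 0, "claw": 1}, {"dx": 0.014, "dy": 0.003, "dz": 0.24, "yaw": 0, "claw": 1}, {"dx": 0.014, "dy": 0.003, "dz": 0.14, "yaw": 0, "claw": 1}, {"dx": 0.014, "dy": 0.003, "dz": 0.14, "yaw": 0, "claw": 1}, {"dx": 0.014, "dy": 0.003, "dz": 0.14, "yaw": 0, "claw": 1}]}}

```text
time: 33.22
tool_pos: [0.5785, 0.3542, 0.1246]
tool_rot: [-0.0, 0.682, 0.731, -0.001]
contact_force: [0.0, -0.6, -1.5]
gripper_width: 0.399
grasp_force: 62.9
```

Run:
```python
from h import *
where();go([.5548,-.1525,.0505],-6)
```

```text
t 33.23 pos [0.5785 0.3542 0.1246] yang 3.98 F [ 0.  -0.6 -1.5] w 0.399 g 62.9
dx -1.0075 dy -0.1174 dz 0.1493 yaw 0.1161 (-10.0 deg) j6 0.37
```

>>> {"op": "send_rows", "data": {"increments": [{"dx": -0.08, "dy": -0.01, "dz": 0, "yaw": 0.02, "claw": 1}, {"dx": -0.18, "dy": -0.02, "dz": 0, "yaw": 0.04, "claw": 1}, {"dx": -0.3, "dy": -0.03, "dz": 0, "yaw": 0.06, "claw": 1}, {"dx": -0.42, "dy": -0.05, "dz": 0, "yaw": 0.08, "claw": 1}, {"dx": -0.54, "dy": -0.07, "dz": 0, "yaw": 0.1, "claw": 1}, {"dx": -0.66, "dy": -0.09, "dz": 0, "yaw": 0.116, "claw": 1}, {"dx": -0.78, "dy": -0.117, "dz": 0, "yaw": 0.116, "claw": 1}, {"dx": -0.88, "dy": -0.117, "dz": 0, "yaw": 0.116, "claw": 1}, {"dx": -0.97, "dy": -0.117, "dz": 0, "yaw": 0.116, "claw": 1}, {"dx": -1.0, "dy": -0.117, "dz": 0.01, "yaw": 0.116, "claw": 1}, {"dx": -1.0, "dy": -0.117, "dz": 0.07, "yaw": 0.116, "claw": 1}, {"dx": -1.0, "dy": -0.117, "dz": 0.12, "yaw": 0.116, "claw": 1}, {"dx": -1.0, "dy": -0.117, "dz": 0.14, "yaw": 0.116, "claw": 1}, {"dx": -1.0, "dy": -0.117, "dz": 0.15, "yaw": 0.116, "claw": 1}, {"dx": -1.0, "dy": -0.117, "dz": 0.15, "yaw": 0.116, "claw": 1}, {"dx": -1.0, "dy": -0.117, "dz": 0.15, "yaw": 0.116, "claw": -0.3}, {"dx": -1.0, "dy": -0.117, "dz": 0.15, "yaw": 0.116, "claw": -0.3}, {"dx": -1.0, "dy": -0.117, "dz": 0.15, "yaw": 0.116, "claw": -0.3}, {"dx": -1.0, "dy": -0.117, "dz": 0.08, "yaw": 0.116, "claw": -0.3}, {"dx": -1.0, "dy": -0.117, "dz": 0, "yaw": 0.116, "claw": -0.3}]}}

```text
time: 35.72
tool_pos: [0.5549, -0.148, 0.1259]
tool_rot: [-0.001, 0.743, 0.669, -0.0]
contact_force: [1.2, 0.0, -1.6]
gripper_width: 0.645
grasp_force: 0.0
```

Run:
```python
from h import *
where(); go([.50,-.25,.30],0)
```

```text
t 35.73 pos [ 0.5549 -0.148   0.1259] yang -5.99 F [ 1.2  0.  -1.6] w 0.645 g 0.0
dx -0.2141 dy -0.0887 dz -0.3481 yaw -0.0697 (6.0 deg) j6 -0.29
```

Run:
```python
from h import *
go([.57,-.30,.28],84)
```

```text
dx -0.2989 dy 0.0610 dz -0.3084 yaw -1.0471 (90.0 deg) j6 -0.29
```

>>> {"op": "send_rows", "data": {"increments": [{"dx": 0, "dy": 0, "dz": -0.1, "yaw": 0.1, "claw": -1}, {"dx": -0.1, "dy": 0.02, "dz": -0.2, "yaw": 0.22, "claw": -1}, {"dx": -0.2, "dy": 0.04, "dz": -0.3, "yaw": 0.34, "claw": -1}, {"dx": -0.3, "dy": 0.06, "dz": -0.31, "yaw": 0.46, "claw": -1}, {"dx": -0.3, "dy": 0.06, "dz": -0.31, "yaw": 0.58, "claw": -1}, {"dx": -0.3, "dy": 0.06, "dz": -0.31, "yaw": 0.7, "claw": -1}, {"dx": -0.3, "dy": 0.06, "dz": -0.31, "yaw": 0.82, "claw": -1}, {"dx": -0.3, "dy": 0.06, "dz": -0.31, "yaw": 0.94, "claw": -1}, {"dx": -0.3, "dy": 0.06, "dz": -0.31, "yaw": 1.0, "claw": -1}, {"dx": -0.3, "dy": 0.06, "dz": -0.31, "yaw": 1.0, "claw": -1}, {"dx": -0.3, "dy": 0.06, "dz": -0.31, "yaw": 1.0, "claw": -1}]}}

```text
time: 37.1
tool_pos: [0.5698, -0.3006, 0.281]
tool_rot: [0.0, 1.0, -0.016, 0.0]
contact_force: [-1.4, 0.6, 0.0]
gripper_width: 0.998
grasp_force: 0.0
```

Run:
```python
from h import *
import pickle
where();snap('wrist','w10');pickle.dump(manip.state(),open('w10.pkl','wb'))
```

```text
t 37.10 pos [ 0.5698 -0.3006  0.281 ] yang -91.86 F [-1.4  0.6  0. ] w 0.998 g 0.0
```

View pics/w10.png

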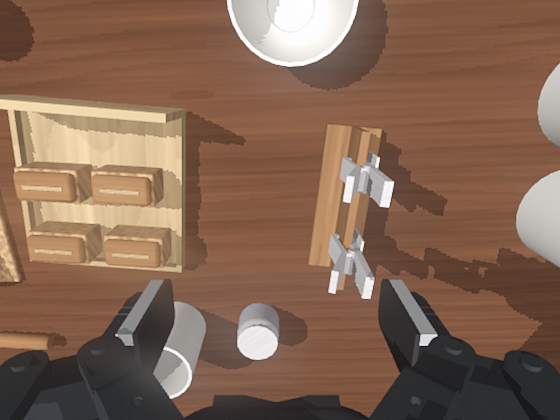

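The four loaves stand upright in the tray. The two clips are near (365,180) and (350,265), and I'm zooming in to see which side their tags are on.

Run:
```python
import cv2
im=cv2.imread('pics/w10.png')[115:305,300:430]
im=cv2.resize(im,None,fx=3.1,fy=3.1,interpolation=cv2.INTER_CUBIC)
cv2.imwrite('pics/w10c.png',im); print(im.shape)
```

```text
(589, 403, 3)
```

View pics/w10c.png

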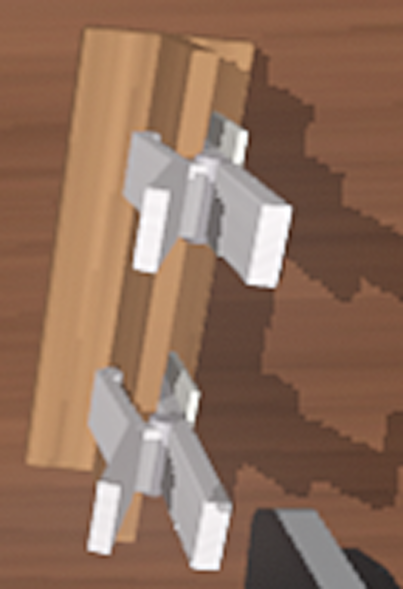

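Each clip's tag and fixed arm are on the right (world −y), at crop points (230,140) and (185,385), and the sprung handle splays left. The fixed handle tops are at full-image (386.5,194.4) and (367,287.6).

Run:
```python
from h import *
import pickle; s=pickle.load(open('w10.pkl','rb')); KM=cam('wrist',s)
f=px2w([(386.5,194.4),(367.1,287.6)],.128,KM)[:,:2]; g=px2w([(348.7,189.2),(333.2,281.8)],.126,KM)[:,:2]
d=f[0]-f[1]; print('fixed tops',f.round(4),np.linalg.norm(d),'rack yaw',np.degrees(np.arctan2(d[1],d[0])))
print('splayed',g.round(4),np.linalg.norm(g-f,axis=1))
a=np.arctan2(d[1],d[0]); y=np.array([-np.sin(a),np.cos(a)]); print('clip origins',f+.006*y, g-.027*y)
z=.062; st=px2w([(366.5,132.5),(346,286)],z,KM)[:,:2]; print('strip mid',st.round(4)); 
b=px2w([(0,102),(186,113),(168,119)],.075,KM); print('board',b.round(4))
KMt=cam('wrist',s); r=px2w([(24,266),(184,271)],.018,KM); print('rim',r.round(4))
```

```text
fixed tops [[ 0.5683 -0.3877]
 [ 0.4836 -0.3762]] 0.08547816240853104 rack yaw -7.726752219650068
splayed [[ 0.5731 -0.3578]
 [ 0.4892 -0.3468]] [0.03034689 0.0299869 ]
clip origins [[ 0.5691529  -0.38179318]
 [ 0.48445083 -0.37030074]] [[ 0.56947644 -0.38452236]
 [ 0.48558478 -0.37353621]]
strip mid [[ 0.6096 -0.3855]
 [ 0.4461 -0.3709]]
board [[ 0.6485 -0.0588  0.075 ]
 [ 0.6336 -0.2214  0.075 ]
 [ 0.629  -0.2047  0.075 ]]
rim [[ 0.4597  0.0074  0.018 ]
 [ 0.4467 -0.1839  0.018 ]]
```

Run:
```python
from h import *
where();go([.5693,-.382,.110],-97)
```

```text
t 37.15 pos [ 0.5699 -0.3006  0.281 ] yang -91.87 F [ 0.4  0.9 -0.6] w 1.001 g 0.0
dx 0.0042 dy 0.1628 dz 0.3420 yaw 0.0597 (-5.1 deg) j6 1.00
```

>>> {"op": "send_rows", "data": {"increments": [{"dx": 0.004, "dy": 0.1, "dz": 0.05, "yaw": 0.06, "claw": -1}, {"dx": 0.004, "dy": 0.163, "dz": 0.1, "yaw": 0.06, "claw": -1}, {"dx": 0.004, "dy": 0.163, "dz": 0.18, "yaw": 0.06, "claw": -1}, {"dx": 0.004, "dy": 0.163, "dz": 0.24, "yaw": 0.06, "claw": -1}, {"dx": 0.004, "dy": 0.163, "dz": 0.29, "yaw": 0.06, "claw": -1}, {"dx": 0.004, "dy": 0.163, "dz": 0.33, "yaw": 0.06, "claw": -1}, {"dx": 0.004, "dy": 0.163, "dz": 0.342, "yaw": 0.06, "claw": -1}, {"dx": 0.004, "dy": 0.163, "dz": 0.342, "yaw": 0.06, "claw": -1}, {"dx": 0.004, "dy": 0.163, "dz": 0.342, "yaw": 0.06, "claw": 1}, {"dx": 0.004, "dy": 0.163, "dz": 0.342, "yaw": 0.06, "claw": 1}, {"dx": 0.004, "dy": 0.163, "dz": 0.342, "yaw": 0.06, "claw": 1}, {"dx": 0.004, "dy": 0.163, "dz": 0.342, "yaw": 0.06, "claw": 1}, {"dx": 0.004, "dy": 0.163, "dz": 0.342, "yaw": 0.06, "claw": 1}, {"dx": 0.004, "dy": 0.163, "dz": 0.342, "yaw": 0.06, "claw": 1}, {"dx": 0.004, "dy": 0.163, "dz": 0.342, "yaw": 0.06, "claw": 1}, {"dx": 0.004, "dy": 0.163, "dz": 0.342, "yaw": 0.06, "claw": 1}]}}

```text
time: 39.15
tool_pos: [0.5691, -0.3826, 0.1102]
tool_rot: [0.0, 0.998, -0.062, 0.0]
contact_force: [0.1, -2.7, -0.0]
gripper_width: 0.215
grasp_force: 63.7
```

Run:
```python
from h import *
where()
```

```text
t 39.15 pos [ 0.5691 -0.3826  0.1102] yang -97.09 F [ 0.1 -2.7 -0. ] w 0.215 g 63.7
```

Run:
```python
from h import *
t=loc(*TRAY,(.0955,-.042)); print(t); go([*t,.20],-6)
```

```text
[ 0.64108665 -0.15475239]
dx 0.0866 dy -0.4697 dz -0.1801 yaw 1.0345 (-88.9 deg) j6 0.99
```

>>> {"op": "send_rows", "data": {"increments": [{"dx": 0, "dy": 0, "dz": -0.03, "yaw": 0, "claw": 1}, {"dx": 0, "dy": 0, "dz": -0.08, "yaw": 0, "claw": 1}, {"dx": 0, "dy": 0, "dz": -0.15, "yaw": 0, "claw": 1}, {"dx": 0, "dy": 0, "dz": -0.2, "yaw": 0, "claw": 1}, {"dx": 0.03, "dy": -0.08, "dz": -0.2, "yaw": -0.12, "claw": 1}, {"dx": 0.06, "dy": -0.16, "dz": -0.2, "yaw": -0.24, "claw": 1}, {"dx": 0.087, "dy": -0.24, "dz": -0.2, "yaw": -0.36, "claw": 1}, {"dx": 0.087, "dy": -0.32, "dz": -0.2, "yaw": -0.48, "claw": 1}, {"dx": 0.087, "dy": -0.4, "dz": -0.2, "yaw": -0.6, "claw": 1}, {"dx": 0.087, "dy": -0.47, "dz": -0.2, "yaw": -0.72, "claw": 1}, {"dx": 0.087, "dy": -0.47, "dz": -0.2, "yaw": -0.84, "claw": 1}, {"dx": 0.087, "dy": -0.47, "dz": -0.18, "yaw": -0.94, "claw": 1}, {"dx": 0.087, "dy": -0.47, "dz": -0.18, "yaw": -1.0, "claw": 1}, {"dx": 0.087, "dy": -0.47, "dz": -0.18, "yaw": -1.0, "claw": 1}]}}

```text
time: 40.9
tool_pos: [0.6409, -0.1535, 0.1997]
tool_rot: [-0.001, 0.773, 0.635, -0.0]
contact_force: [-0.3, -0.5, -1.2]
gripper_width: 0.218
grasp_force: 63.4
```

Run:
```python
from h import *
t=loc(*TRAY,(.0955,-.042)); where(); go([*t,.20],-6)
```

```text
t 40.90 pos [ 0.6409 -0.1535  0.1997] yang -11.19 F [-0.3 -0.5 -1.2] w 0.218 g 63.4
dx -0.0024 dy 0.0009 dz -0.0006 yaw -0.0603 (5.2 deg) j6 -0.15
```

>>> {"op": "send_rows", "data": {"increments": [{"dx": -0.002, "dy": 0.001, "dz": 0, "yaw": -0.06, "claw": 1}, {"dx": -0.002, "dy": 0.001, "dz": 0, "yaw": -0.06, "claw": 1}, {"dx": -0.002, "dy": 0.001, "dz": 0, "yaw": -0.06, "claw": 1}]}}

```text
time: 41.28
tool_pos: [0.6415, -0.1552, 0.2001]
tool_rot: [-0.0, 0.744, 0.669, 0.0]
contact_force: [0.4, -0.3, -0.7]
gripper_width: 0.217
grasp_force: 63.4
```

Run:
```python
from h import *
import pickle
where(); snap('wrist','w11'); pickle.dump(manip.state(),open('w11.pkl','wb'))
KM=cam('wrist'); 
for ty in (-.042,0,.045,.09): print(ty,[w2px([*loc(*TRAY,(x,ty)),.075],KM)[0].round(1).tolist() for x in (.087,.095)])
```

```text
t 41.27 pos [ 0.6415 -0.1552  0.2001] yang -6.09 F [ 0.4 -0.3 -0.7] w 0.217 g 63.4
-0.042 [[264.0, 208.1], [275.0, 208.1]]
0 [[263.2, 150.5], [274.8, 150.5]]
0.045 [[262.3, 81.5], [274.5, 81.5]]
0.09 [[261.2, 3.5], [274.3, 3.5]]
```

View pics/w11.png

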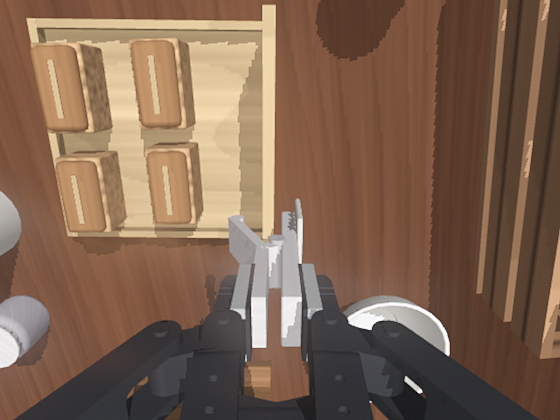

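The board's top runs between columns 262 and 275, as predicted. The squeezed clip's tag and fixed arm are on the right at (298,215) and the sprung jaw is on the left at (240,240).

Run:
```python
from h import *
import pickle; s=pickle.load(open('w11.pkl','rb')); KM=cam('wrist',s); T=T_tool(s)
im=cv2.imread('pics/w11.png').astype(float); g=cv2.GaussianBlur(im,(3,3),0)
P=[]
for r in range(20,190,17):
    d=np.abs(np.diff(g[r],axis=0)).sum(1)
    def pk(lo,hi):
        i=lo+np.argmax(d[lo:hi]); w=d[i-2:i+3]; return (w*np.arange(i-2,i+3)).sum()/w.sum()+.5
    a,b=pk(255,268),pk(269,282)
    q=(np.linalg.inv(T)@np.r_[px2w([(a,r)],.075,KM)[0],1],np.linalg.inv(T)@np.r_[px2w([(b,r)],.075,KM)[0],1])
    print(r,round(a,1),round(b,1),'tool y',(q[0][1]*1e3).round(1),(q[1][1]*1e3).round(1),'tool x',(q[0][0]*1e3).round(0))
# fixed handle: top face z=.018 behind tcp -> tool z=-.018 ; rows ~ 330
for r in (250,270,300,330,340):
    d=np.abs(np.diff(g[r],axis=0)).sum(1); print(r,[ (int(i),int(d[i])) for i in range(225,325) if d[i]>60 and d[i]>=d[i-1] and d[i]>=d[i+1]])
C=manip.camera_params('wrist'); Ti=np.linalg.inv(C['tool_from_camera'])
def tp(p): c=Ti@np.r_[p,1]; u=C['camera_matrix']@c[:3]; return (u[:2]/u[2]).round(1)
for y in (-.010,-.002,.002,.010): print('handle y',y,tp([.011,y,-.018]),tp([-.011,y,-.018]))
print('jaw tip fixed inner',tp([.011,.002,.078]),tp([.011,.010,.078]), 'tag', tp([.02,.013,.06]))
```

```text
20 261.8 275.3 tool y -8.9 -0.5 tool x 123.0
37 261.8 275.1 tool y -9.0 -0.7 tool x 114.0
54 261.8 275.1 tool y -9.2 -0.7 tool x 104.0
71 262.1 274.8 tool y -9.1 -0.9 tool x 94.0
88 262.1 274.5 tool y -9.3 -1.2 tool x 83.0
105 262.1 274.5 tool y -9.4 -1.2 tool x 73.0
122 262.1 274.3 tool y -9.6 -1.3 tool x 62.0
139 262.1 274.1 tool y -9.7 -1.5 tool x 50.0
156 262.1 274.1 tool y -9.9 -1.5 tool x 39.0
173 262.1 273.8 tool y -10.0 -1.8 tool x 26.0
250 [(228, 62), (268, 77), (279, 82), (297, 70), (301, 162)]
270 [(250, 76), (253, 102), (268, 91), (298, 140), (301, 101), (314, 72)]
300 [(231, 121), (245, 103), (250, 231), (265, 136), (280, 139), (301, 237), (306, 107), (320, 114)]
330 [(251, 199), (265, 135), (280, 135), (287, 74), (300, 163)]
340 [(251, 220), (265, 145), (280, 83), (300, 175)]
handle y -0.01 [247.7 311.2] [249.3 363.3]
handle y -0.002 [271.1 311.1] [271.4 363.3]
handle y 0.002 [282.8 311.1] [282.5 363.2]
handle y 0.01 [306.2 311.1] [304.6 363.2]
jaw tip fixed inner [279.8 216.2] [293.3 216.2] tag [300.6 211.8]
```

>>> {"op": "send_rows", "data": {"increments": [{"dx": 0, "dy": -0.004, "dz": 0, "yaw": 0.008, "claw": 1}, {"dx": 0, "dy": -0.004, "dz": 0.03, "yaw": 0.008, "claw": 1}, {"dx": 0, "dy": -0.004, "dz": 0.06, "yaw": 0.008, "claw": 1}, {"dx": 0, "dy": -0.004, "dz": 0.08, "yaw": 0.008, "claw": 1}, {"dx": 0, "dy": -0.004, "dz": 0.1, "yaw": 0.008, "claw": 1}, {"dx": 0, "dy": -0.004, "dz": 0.12, "yaw": 0.008, "claw": 1}, {"dx": 0, "dy": -0.004, "dz": 0.13, "yaw": 0.008, "claw": 1}, {"dx": 0, "dy": -0.004, "dz": 0.13, "yaw": 0.008, "claw": 1}]}}

```text
time: 42.32
tool_pos: [0.6394, -0.1551, 0.1345]
tool_rot: [-0.0, 0.747, 0.665, -0.0]
contact_force: [0.3, 1.0, -1.0]
gripper_width: 0.215
grasp_force: 63.4
```

Run:
```python
from h import *
where(); g=cv2.imread('pics/w11.png')
for c in (258,290): print(c,[(r,int(g[r,c].mean())) for r in range(240,372,5)])
```

```text
t 42.33 pos [ 0.6394 -0.1551  0.1345] yang -6.67 F [ 0.3  1.  -1. ] w 0.215 g 63.4
258 [(240, 177), (245, 177), (250, 176), (255, 174), (260, 174), (265, 175), (270, 174), (275, 176), (280, 176), (285, 176), (290, 176), (295, 174), (300, 235), (305, 238), (310, 233), (315, 238), (320, 235), (325, 235), (330, 234), (335, 236), (340, 232), (345, 235), (350, 107), (355, 105), (360, 101), (365, 99), (370, 135)]
290 [(240, 179), (245, 178), (250, 179), (255, 180), (260, 180), (265, 180), (270, 180), (275, 180), (280, 181), (285, 182), (290, 182), (295, 178), (300, 236), (305, 240), (310, 238), (315, 238), (320, 235), (325, 222), (330, 182), (335, 186), (340, 184), (345, 187), (350, 102), (355, 100), (360, 98), (365, 98), (370, 98)]
```

The top-face rows (298–348) show the clip sits about 7 mm lower in the fingers than planned, so I will stop at TCP z ≈ 0.125, which is about 36 mm of engagement.

>>> {"op": "send_rows", "data": {"increments": [{"dx": 0, "dy": 0, "dz": 0.006, "yaw": 0, "claw": 1}, {"dx": 0, "dy": 0, "dz": 0.012, "yaw": 0, "claw": 1}, {"dx": 0, "dy": 0, "dz": 0.019, "yaw": 0, "claw": 1}, {"dx": 0, "dy": 0, "dz": 0.019, "yaw": 0, "claw": 1}]}}

```text
time: 42.82
tool_pos: [0.6393, -0.1551, 0.125]
tool_rot: [-0.0, 0.747, 0.665, -0.0]
contact_force: [0.2, 0.1, -1.3]
gripper_width: 0.217
grasp_force: 63.4
```

Run:
```python
from h import *
where()
```

```text
t 42.83 pos [ 0.6393 -0.1551  0.125 ] yang -6.67 F [ 0.2  0.1 -1.3] w 0.217 g 63.4
```

>>> {"op": "send_rows", "data": {"increments": [{"dx": 0, "dy": 0, "dz": 0.004, "yaw": 0, "claw": 1}, {"dx": 0, "dy": 0, "dz": 0.004, "yaw": 0, "claw": 1}, {"dx": 0, "dy": 0, "dz": 0.004, "yaw": 0, "claw": 0.3}, {"dx": 0, "dy": 0, "dz": 0.004, "yaw": 0, "claw": -0.2}, {"dx": 0, "dy": 0, "dz": 0.004, "yaw": 0, "claw": -1}, {"dx": 0, "dy": 0, "dz": 0.004, "yaw": 0, "claw": -1}, {"dx": 0, "dy": 0, "dz": 0.004, "yaw": 0, "claw": -1}, {"dx": 0, "dy": 0, "dz": 0.004, "yaw": 0, "claw": -1}, {"dx": 0, "dy": 0, "dz": -0.04, "yaw": 0, "claw": -1}, {"dx": 0, "dy": 0, "dz": -0.1, "yaw": 0, "claw": -1}, {"dx": 0, "dy": 0, "dz": -0.18, "yaw": 0, "claw": -1}, {"dx": 0, "dy": 0, "dz": -0.26, "yaw": 0, "claw": -1}, {"dx": 0, "dy": 0, "dz": -0.26, "yaw": 0, "claw": -1}]}}

```text
time: 44.45
tool_pos: [0.642, -0.156, 0.2631]
tool_rot: [0.005, 0.747, 0.665, 0.003]
contact_force: [-0.2, -0.1, -0.4]
gripper_width: 1.001
grasp_force: 0.0
```

Run:
```python
from h import *
where(); im=snap('wrist','w12'); go([.4847,-.3715,.2],-97)
g=cv2.cvtColor(im,cv2.COLOR_RGB2GRAY); hsv=cv2.cvtColor(im,cv2.COLOR_RGB2HSV); KM=cam('wrist')
m=((hsv[...,2]>205)&(hsv[...,1]<40)).astype(np.uint8)*255
for c in cv2.findContours(m,0,2)[0]:
    if cv2.contourArea(c)>60: r=cv2.minAreaRect(c); print(np.round(r[0],1),np.round(r[1],1),round(r[2]),px2w(r[0],.132,KM)[0].round(4))
T=T_tool(); 
for z in (.132,): print('predicted fixed top', w2px([*(T@[0,.006,0,1])[:2],z],KM))
```

```text
t 44.45 pos [ 0.642  -0.156   0.2631] yang -6.67 F [-0.2 -0.1 -0.4] w 1.001 g 0.0
dx -0.4651 dy -0.2608 dz 0.1187 yaw -1.0434 (89.7 deg) j6 -0.23
[124.  339.2] [16.7  9.3] 4 [ 0.5013 -0.2562  0.132 ]
[ 32.  308.5] [37. 44.] 90 [ 0.4351 -0.2179  0.132 ]
[362.4 306.4] [84.2 95.4] 27 [ 0.7012 -0.2486  0.132 ]
[281.  204.5] [27. 10.] 90 [ 0.6453 -0.154   0.132 ]
[240. 203.] [28.  8.] 90 [ 0.6156 -0.1493  0.132 ]
[265.  186.8] [ 9.1 28.4] 16 [ 0.6353 -0.1393  0.132 ]
[ 19.  177.2] [20.6 42.8] 78 [ 0.4622 -0.1114  0.132 ]
predicted fixed top [[283.43239723 207.13490227]]
```

Clip 1 grips the board: its fixed top at (281,204) and splayed top at (240,203) are 30 mm apart, the same as they were on the rack. Next is clip 2.

>>> {"op": "send_rows", "data": {"increments": [{"dx": -0.1, "dy": -0.06, "dz": 0, "yaw": 0.12, "claw": -1}, {"dx": -0.2, "dy": -0.12, "dz": 0, "yaw": 0.24, "claw": -1}, {"dx": -0.3, "dy": -0.18, "dz": 0, "yaw": 0.36, "claw": -1}, {"dx": -0.4, "dy": -0.23, "dz": 0, "yaw": 0.48, "claw": -1}, {"dx": -0.465, "dy": -0.261, "dz": 0, "yaw": 0.6, "claw": -1}, {"dx": -0.465, "dy": -0.261, "dz": 0, "yaw": 0.72, "claw": -1}, {"dx": -0.465, "dy": -0.261, "dz": 0, "yaw": 0.84, "claw": -1}, {"dx": -0.465, "dy": -0.261, "dz": 0, "yaw": 0.96, "claw": -1}, {"dx": -0.465, "dy": -0.261, "dz": 0, "yaw": 1.0, "claw": -1}, {"dx": -0.465, "dy": -0.261, "dz": 0, "yaw": 1.0, "claw": -1}]}}

```text
time: 45.75
tool_pos: [0.4825, -0.3705, 0.2543]
tool_rot: [-0.001, 1.0, -0.023, -0.001]
contact_force: [-0.6, -0.1, 0.8]
gripper_width: 0.999
grasp_force: 0.0
```

Run:
```python
from h import *
where(); im=snap('wrist','w13'); go([.4847,-.3715,.110],-97)
hsv=cv2.cvtColor(im,cv2.COLOR_RGB2HSV); KM=cam('wrist')
print(w2px([[.4837,-.3762,.128],[.489,-.3468,.126]],KM).round(1))
m=((hsv[...,2]>205)&(hsv[...,1]<40)).astype(np.uint8)*255
for c in cv2.findContours(m,0,2)[0]:
    if 60<cv2.contourArea(c)<600: r=cv2.minAreaRect(c); print(np.round(r[0],1),np.round(r[1],1),round(r[2]),px2w(r[0],.128,KM)[0].round(4))
```

```text
t 45.75 pos [ 0.4825 -0.3705  0.2543] yang -92.58 F [-0.6 -0.1  0.8] w 0.999 g 0.0
dx 0.0046 dy 0.0021 dz 0.2891 yaw 0.0517 (-4.4 deg) j6 0.84
[[285.6 204.4]
 [245.2 198.4]]
[428.  339.5] [11. 16.] 90 [ 0.3597 -0.4908  0.128 ]
[287.2 204.2] [11.1 28.5] 6 [ 0.4838 -0.3774  0.128 ]
[247.  199.5] [29.  8.] 90 [ 0.4887 -0.3483  0.128 ]
```

>>> {"op": "send_rows", "data": {"increments": [{"dx": 0.004, "dy": 0.002, "dz": 0.06, "yaw": 0.052, "claw": -1}, {"dx": 0.004, "dy": 0.002, "dz": 0.12, "yaw": 0.052, "claw": -1}, {"dx": 0.004, "dy": 0.002, "dz": 0.18, "yaw": 0.052, "claw": -1}, {"dx": 0.004, "dy": 0.002, "dz": 0.23, "yaw": 0.052, "claw": -1}, {"dx": 0.004, "dy": 0.002, "dz": 0.27, "yaw": 0.052, "claw": -1}, {"dx": 0.004, "dy": 0.002, "dz": 0.289, "yaw": 0.052, "claw": -1}, {"dx": 0.004, "dy": 0.002, "dz": 0.289, "yaw": 0.052, "claw": -1}, {"dx": 0.004, "dy": 0.002, "dz": 0.289, "yaw": 0.052, "claw": 1}, {"dx": 0.004, "dy": 0.002, "dz": 0.289, "yaw": 0.052, "claw": 1}, {"dx": 0.004, "dy": 0.002, "dz": 0.289, "yaw": 0.052, "claw": 1}, {"dx": 0.004, "dy": 0.002, "dz": 0.289, "yaw": 0.052, "claw": 1}, {"dx": 0.004, "dy": 0.002, "dz": 0.289, "yaw": 0.052, "claw": 1}, {"dx": 0.004, "dy": 0.002, "dz": 0.289, "yaw": 0.052, "claw": 1}, {"dx": 0.004, "dy": 0.002, "dz": 0.289, "yaw": 0.052, "claw": 1}, {"dx": 0.004, "dy": 0.002, "dz": 0.289, "yaw": 0.052, "claw": 1}]}}

```text
time: 47.68
tool_pos: [0.4849, -0.3722, 0.111]
tool_rot: [0.0, 0.998, -0.062, 0.0]
contact_force: [0.9, -1.8, -1.3]
gripper_width: 0.21
grasp_force: 63.8
```

Run:
```python
from h import *
where(); b=loc((.6393,-.1551),-6.67,(0,.084)); print(b); go([*b,.20],-97)
```

```text
t 47.67 pos [ 0.4849 -0.3722  0.111 ] yang -97.09 F [ 0.9 -1.8 -1.3] w 0.210 g 63.8
[ 0.64905666 -0.07166855]
dx 0.2517 dy -0.6370 dz -0.1783 yaw -0.0010 (0.1 deg) j6 0.92
```

>>> {"op": "send_rows", "data": {"increments": [{"dx": 0, "dy": 0, "dz": -0.03, "yaw": 0, "claw": 1}, {"dx": 0, "dy": 0, "dz": -0.09, "yaw": 0, "claw": 1}, {"dx": 0, "dy": 0, "dz": -0.18, "yaw": 0, "claw": 1}, {"dx": 0, "dy": 0, "dz": -0.28, "yaw": 0, "claw": 1}, {"dx": 0.03, "dy": -0.08, "dz": -0.28, "yaw": -0.12, "claw": 1}, {"dx": 0.06, "dy": -0.17, "dz": -0.28, "yaw": -0.24, "claw": 1}, {"dx": 0.1, "dy": -0.27, "dz": -0.28, "yaw": -0.36, "claw": 1}, {"dx": 0.14, "dy": -0.37, "dz": -0.28, "yaw": -0.48, "claw": 1}, {"dx": 0.18, "dy": -0.47, "dz": -0.28, "yaw": -0.6, "claw": 1}, {"dx": 0.22, "dy": -0.56, "dz": -0.28, "yaw": -0.72, "claw": 1}, {"dx": 0.252, "dy": -0.62, "dz": -0.28, "yaw": -0.84, "claw": 1}, {"dx": 0.252, "dy": -0.637, "dz": -0.28, "yaw": -0.94, "claw": 1}, {"dx": 0.252, "dy": -0.637, "dz": -0.23, "yaw": -1.0, "claw": 1}, {"dx": 0.252, "dy": -0.637, "dz": -0.178, "yaw": -1.0, "claw": 1}, {"dx": 0.252, "dy": -0.637, "dz": -0.178, "yaw": -1.0, "claw": 1}]}}

```text
time: 49.55
tool_pos: [0.6475, -0.0706, 0.1978]
tool_rot: [-0.003, 0.772, 0.635, -0.001]
contact_force: [0.2, 0.1, -1.3]
gripper_width: 0.214
grasp_force: 63.7
```

Run:
```python
from h import *
where(); go([.6491,-.0717,.20],-6.67)
```

```text
t 49.55 pos [ 0.6475 -0.0706  0.1978] yang -11.13 F [ 0.2  0.1 -1.3] w 0.214 g 63.7
dx -0.0016 dy 0.0035 dz -0.0044 yaw -0.0519 (4.5 deg) j6 -0.03
```

>>> {"op": "send_rows", "data": {"increments": [{"dx": -0.001, "dy": 0.003, "dz": 0, "yaw": -0.052, "claw": 1}, {"dx": -0.001, "dy": 0.003, "dz": 0, "yaw": -0.052, "claw": 1}, {"dx": -0.001, "dy": 0.003, "dz": 0, "yaw": -0.052, "claw": 1}, {"dx": -0.001, "dy": 0.003, "dz": 0, "yaw": -0.052, "claw": 1}]}}

```text
time: 50.05
tool_pos: [0.6507, -0.0722, 0.2006]
tool_rot: [0.0, 0.747, 0.665, 0.0]
contact_force: [1.1, -0.2, -0.7]
gripper_width: 0.216
grasp_force: 63.7
```

Run:
```python
from h import *
where(); snap('wrist','w14'); KM=cam('wrist'); T=T_tool(); Ti=np.linalg.inv(T)
im=cv2.imread('pics/w14.png').astype(float); g=cv2.GaussianBlur(im,(3,3),0)
e=w2px([*loc(*TRAY,(.091,.09)),.075],KM)[0]; print('end px',e.round(0))
for r in range(int(e[1])+12,205,14):
    d=np.abs(np.diff(g[r],axis=0)).sum(1)
    def pk(lo,hi):
        i=lo+np.argmax(d[lo:hi]); w=d[i-2:i+3]; return (w*np.arange(i-2,i+3)).sum()/w.sum()+.5
    q=[(Ti@np.r_[px2w([(u,r)],.075,KM)[0],1])*1e3 for u in (pk(250,270),pk(271,285))]
    print(r,'tool y',q[0][1].round(1),q[1][1].round(1),'x',q[0][0].round(0))
gm=im.mean(2)
for c in (258,290): print(c,[(r,int(gm[r,c])) for r in range(288,360,4)])
for r in (310,320): d=np.abs(np.diff(g[r],axis=0)).sum(1); print(r,[(int(i),int(d[i])) for i in range(235,315) if d[i]>60 and d[i]>=d[i-1] and d[i]>=d[i+1]])
```

```text
t 50.05 pos [ 0.6507 -0.0722  0.2006] yang -6.71 F [ 1.1 -0.2 -0.7] w 0.216 g 63.7
end px [268. 141.]
152 tool y -9.9 -1.5 x 41.0
166 tool y -9.8 -1.6 x 31.0
180 tool y -9.7 -1.4 x 21.0
194 tool y -9.9 -1.5 x 11.0
258 [(288, 185), (292, 185), (296, 185), (300, 242), (304, 246), (308, 243), (312, 240), (316, 244), (320, 243), (324, 242), (328, 240), (332, 241), (336, 242), (340, 240), (344, 239), (348, 195), (352, 120), (356, 119)]
290 [(288, 189), (292, 191), (296, 188), (300, 244), (304, 245), (308, 247), (312, 226), (316, 222), (320, 243), (324, 189), (328, 190), (332, 189), (336, 194), (340, 191), (344, 194), (348, 183), (352, 193), (356, 191)]
310 [(244, 151), (250, 192), (265, 97), (267, 106), (275, 88), (281, 88), (300, 149), (307, 157)]
320 [(251, 202), (265, 74), (267, 82), (272, 104), (278, 63), (281, 82), (294, 71), (300, 164)]
```

>>> {"op": "send_rows", "data": {"increments": [{"dx": 0, "dy": -0.003, "dz": 0, "yaw": 0, "claw": 1}, {"dx": 0, "dy": -0.003, "dz": 0.03, "yaw": 0, "claw": 1}, {"dx": 0, "dy": -0.003, "dz": 0.06, "yaw": 0, "claw": 1}, {"dx": 0, "dy": -0.003, "dz": 0.09, "yaw": 0, "claw": 1}, {"dx": 0, "dy": -0.003, "dz": 0.11, "yaw": 0, "claw": 1}, {"dx": 0, "dy": -0.003, "dz": 0.13, "yaw": 0, "claw": 1}, {"dx": 0, "dy": -0.003, "dz": 0.145, "yaw": 0, "claw": 1}, {"dx": 0, "dy": -0.003, "dz": 0.151, "yaw": 0, "claw": 1}, {"dx": 0, "dy": -0.003, "dz": 0.151, "yaw": 0, "claw": 1}]}}

```text
time: 51.22
tool_pos: [0.6492, -0.0721, 0.1246]
tool_rot: [0.0, 0.747, 0.665, 0.0]
contact_force: [-0.4, -0.6, -0.3]
gripper_width: 0.216
grasp_force: 63.7
```

Run:
```python
from h import *
where()
```

```text
t 51.23 pos [ 0.6492 -0.0721  0.1246] yang -6.68 F [-0.4 -0.6 -0.3] w 0.216 g 63.7
```

>>> {"op": "send_rows", "data": {"increments": [{"dx": 0, "dy": 0, "dz": 0.004, "yaw": 0, "claw": 1}, {"dx": 0, "dy": 0, "dz": 0.004, "yaw": 0, "claw": 1}, {"dx": 0, "dy": 0, "dz": 0.004, "yaw": 0, "claw": 0.3}, {"dx": 0, "dy": 0, "dz": 0.004, "yaw": 0, "claw": -0.2}, {"dx": 0, "dy": 0, "dz": 0.004, "yaw": 0, "claw": -1}, {"dx": 0, "dy": 0, "dz": 0.004, "yaw": 0, "claw": -1}, {"dx": 0, "dy": 0, "dz": 0.004, "yaw": 0, "claw": -1}, {"dx": 0, "dy": 0, "dz": 0.004, "yaw": 0, "claw": -1}, {"dx": 0, "dy": 0, "dz": -0.04, "yaw": 0, "claw": -1}, {"dx": 0, "dy": 0, "dz": -0.1, "yaw": 0, "claw": -1}, {"dx": 0, "dy": 0, "dz": -0.18, "yaw": 0, "claw": -1}, {"dx": 0, "dy": 0, "dz": -0.28, "yaw": 0, "claw": -1}, {"dx": 0.1, "dy": -0.1, "dz": -0.4, "yaw": 0, "claw": -1}, {"dx": 0.2, "dy": -0.15, "dz": -0.4, "yaw": 0, "claw": -1}, {"dx": 0.2, "dy": -0.15, "dz": -0.4, "yaw": 0, "claw": -1}]}}

```text
time: 53.1
tool_pos: [0.5859, 0.0382, 0.329]
tool_rot: [0.002, 0.746, 0.666, 0.002]
contact_force: [0.5, 0.6, 0.1]
gripper_width: 1.001
grasp_force: 0.0
```

Run:
```python
from h import *
where(); snap('wrist','w15')
a=cv2.imread('pics/w15.png'); s=snap('scene','s2'); c=cv2.cvtColor(s,cv2.COLOR_RGB2BGR)[130:290,90:460]
c=cv2.resize(c,(560,242)); a=cv2.resize(a,(448,336)); o=np.zeros((590,560,3),np.uint8); o[:336,:448]=a; o[342:584]=c; cv2.imwrite('pics/fin.png',o)
```

```text
t 53.10 pos [0.5859 0.0382 0.329 ] yang -6.53 F [0.5 0.6 0.1] w 1.001 g 0.0
```

View pics/fin.png

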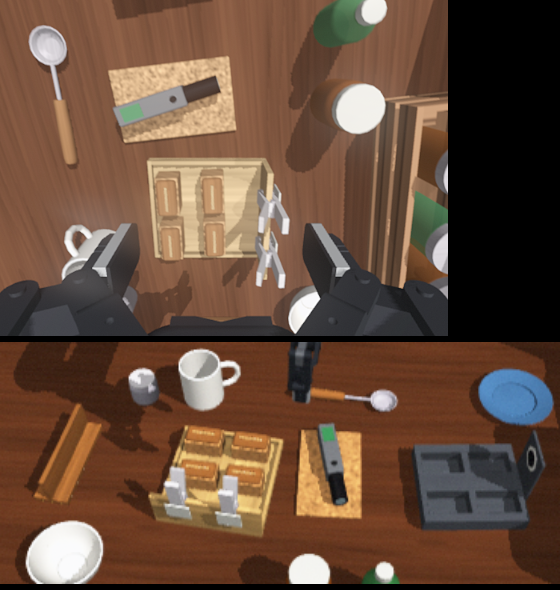

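The final view shows the four loaves upright in the tray, both clips on the board, the tin and rack empty, and the thermometer on the mat. I'll check that its tail lies within the mat.

Run:
```python
from h import *
KM=cam('wrist'); k=1.25
for n,uv,z in [('tail',(114,106),.038),('tail',(122,127),.038),('nose',(218,79),.022),('nose',(220,92),.022),('mat',(109,71),.006),('mat',(123,142),.006),('mat',(229,57),.006),('mat',(237,130),.006)]:
    print(n,px2w(np.array(uv)*k,z,KM)[0].round(3))
```

```text
tail [0.441 0.09  0.038]
tail [0.446 0.059 0.038]
nose [0.591 0.109 0.022]
nose [0.592 0.091 0.022]
mat [0.434 0.138 0.006]
mat [0.431 0.031 0.006]
mat [0.61  0.137 0.006]
mat [0.612 0.029 0.006]
```

Thermometer spans x 0.44–0.59 within the mat (0.432–0.611). Handing in.

```bash
python3 -c "
from plant import manip
print(manip.job_done())"
```

```text
the job is handed in; nothing more can be done
None
```

I checked the tin with the thermometer and laid it back on its mat, stood all four loaves upright in the tray, clipped both tag clips onto the board, and handed the job in at about 53 s; no verdict was shown.

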